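Run the panel press down evenly

TASK

The platen of the small panel press sits on its springs: screw it down evenly on its stops by turning the four bar nuts clockwise about a half turn each in cross order, that is one diagonal pair first and then the other pair, stopping each when it comes up snug. Feel for it: leave no nut loose and overtighten none, do not lean on the platen, and leave the other things on the bench alone.

Things in the scene. Friction and masses are not known exactly. Their poses are not given: they have to be found in the camera images.
- press: Fixed plywood base board of a small panel press, 250 x 260 mm, 30 mm high on its feet. Origin: centre of its underside, on the bench; x away from the robot, z up. Four upright steel studs with a quick thread (12 mm a turn) at (+-59, +-63) mm.
- seat (a point): Middle of the press, 51 mm above the bench: about the height of the tops of the four level steel stop collars (20 mm across, round the studs) that carry the platen when it is home. They are set anew for each job, up to 1.5 mm higher or lower, which this point does not show.
- platen: Loose dark wooden plate 176 x 184 x 12 mm, 0.25 to 0.42 kg, over the four studs with 2 mm play. Springs under its mid edges hold it 3.5 to 6.5 mm above the stops at the start (underside 56 mm above the bench). Origin: centre of its underside, z up. A thin aluminium rule, 70 x 25 x 4 mm, lies on its middle and stays there.
- nut1: Steel bar nut, near left stud (press frame -59, +63 mm). Origin: stud axis, under its 28 mm flange, 68 mm above the bench at first; z up. Hub 20 mm across; on top a bar 10 mm wide, 21 to 35 mm above the origin: long arm to 50 mm along the nut's own +x, tail to 18 mm along -x. Clockwise from above (yaw decreasing) tightens and lowers it 1.91 mm per rad.
- nut2: Same bar nut, near right stud (-59, -63). All four nuts: thread friction about 0.12 N m, that is 3 N pushing 40 mm out on the arm, and they stay where left. From its start a nut comes up snug after about a half turn (2 to 4.3 rad).
- nut3: Same bar nut, far right stud (+59, -63). Once the platen meets its stops a nut's turning moment climbs by some 0.7 N m per rad. Properly snug: 0.34 N m, an 8 to 9 N push 40 mm out, read while it turns (it fades once motion stops). Under 0.22 N m is still loose, over 0.5 N m overtight.
- nut4: Same bar nut, far left stud (+59, +63). The long arms start pointing roughly left on the near nuts and right on the far nuts. The studs and everything round them are lower than the bars; closed fingers fit between neighbouring nuts.

How it is judged:
By the outcome, as a careful person would: the job done as asked, in the order asked, and still so for the second after the job is handed in, with the robot touching nothing.
It also fails if it takes over 72 s, if anything falls off the work surface, if the arm or the gripper's body presses on something with over 40 N, if the wrist force passes 120 N, or if a joint passes its speed limit or range.

ROBOT

A 6-joint arm with a two-finger parallel gripper is mounted at the origin on the work surface. World frame = base frame: x ahead of the robot, y to its left, z up, the work surface at z = 0. Lengths are in m, angles in degrees, forces in N, time in s.
With the tool pointing down it reaches from about 0.375 to 0.9 m from the base axis. Payload 3.1 kg.
Tool frame: the origin (TCP) lies on the centre line of the jaws, within the pads' length; the fingertips stand 17 mm ahead of it and the grasp point (between the pads) lies 2 mm behind it; z points along the fingers, y is the line along which they close (so a half turn about z gives the same grasp; the last joint's range is limited). The gripper opens to 87 mm and grips with 3 to 60 N. Pads are 19 mm wide; open, the fingers measure 117 mm over their backs; the gripper's body (75 mm by 190 mm) begins 51 mm behind the grasp point.
Start: joints at [53.256, 30.224, 82.088, -0, 67.689, -10.227], TCP at [0.279, 0.559, 0.24] pointing down, gripper open.
Joint ranges: [-176.69, 176.69], [-43.24, 126.21], [12.49, 139.97], [-82, 262], [0, 151.66], [-163.58, 163.58]. Speed limits (degrees/s): [159.86, 159.86, 180, 180, 180, 180].

INTERFACE

Orientations are given as a 3x3 rotation matrix whose columns are the frame's x, y, z axes.
In Python, from rig import bot, imaging, finder gives the robot as it stands. The module is installed in compiled form; this text tells all that it offers.
- The arm moves only by the tool play_rows, never from a script. Its argument "motion" is a list that holds one entry, the list of rows, each a list of 6 numbers: the shift along the tool's x, y, z in shares of 1 m (1.0 is 1 m), then the turn, a rotation vector about the tool's x, y, z in fractions of the full range, 1 being 360 degrees. In form: [[[dx, dy, dz, wx, wy, wz], ...]]. A call has 1 to 8 rows; each row is the pose to reach, as a shift and turn from the pose commanded when the call began, along the tool's axes at that moment; what a row does not reach only later rows make up. A row lasts 1/12 s, in which the tool goes at most 41.7 mm and 7.16 degrees, less where a joint would pass 70% of its speed; a pose out of reach is approached as far as the arm can. No shift or turn number may pass 1 either way. A call with a gripper value outside its range is refused whole. "fingers" is the finger opening in m, from 0 to 0.087, set as the call begins (left out, the last holds). The fingers move at their own pace and stop on an object; the grip force is fixed at half the most. Time passes only in rows, so rows that repeat a pose let the fingers close. It gives the time, the measured TCP pose, the force, the opening and the grip force at its end, in the units of the state.
- bot.read_state(): the state, without advancing time (a new reading comes with each control period).
- imaging.capture(name): name is "scene" or "side" or "wrist"; returns a dict with "frame" (480x640x3 uint8, red, green, blue), "camera_matrix" (3x3 intrinsics, pixels), "R" (3x3) and "t" (3): a world point X has camera coordinates R X + t. Camera axes: x right, y down, z forward; pixel columns grow to the right and rows downward; lengths in m; the calibration is good to about 2 mm. A picture is of the moment at which its call begins. There is no depth.
- bot.hand_in(): hands the job in; it is judged then, once.
Trained networks look in the newest picture that a camera, given by its name, has taken for a name from the list of things; names that differ only in an ending like _2 or _b are one class to them, and where a whole thing is asked for, a point or a joint stands for the part that bears it (a point fixed in the world has none). Each returns a list of dicts, best first, with "confidence" (0 to 1); they miss things now and then, are a little off and sometimes report something else, mostly with a low value. They report only what shows in the picture. A call takes as long as a camera call.
- finder.recognise(camera, name): "at" ([x, y, z] in m, in world coordinates, good to about 4 mm: the middle of the surface that is visible of it).
- finder.outline_of(camera, name): "pixels" (480x640 bool, what is visible of it).
The state is a dict: "time_s": time; "joint_positions": joint angles; "qvel": joint speeds; "tau": joint torques, N m; "position": TCP position; "tcp_rot": TCP orientation; "force": force on the tool from outside, world axes, zero at the start; "moment": the same for the moment, N m; "opening": opening from 0.0 (shut) to 1.0 (fully open); "grasp_force": force on a finger pad.
Only numpy, scipy, OpenCV 4.12 (cv2) and the standard library are available. Lean on these libraries where they do the work, as an engineer would, in place of code of your own. Each camera call takes 0.05 s, during which the arm holds its last target. There are 200 camera calls.

## Working session

There is one attempt and no reset: what is moved stays moved. The work goes in short steps, Python scripts to look and compute and a tool call to move; the robot and the scene stay as the last step left them, time stands still between calls to the robot, and variables do not carry over. Pictures are saved under pics/ and viewed, at most 10 in all, crops included, and the job is handed in when it is done.

Besides the shell and the picture viewer there is one more tool, called after "Request:" by a JSON object that holds its "name" and its "arguments", one argument or row to a line. play_rows: Moves the arm, as the interface text tells. Its arguments: {"type":"object","properties":{"motion":{"type":"array"},"fingers":{"type":"number"}},"required":["motion"]}

```bash
mkdir -p pics
python3 - <<'E'
from rig import bot, imaging, finder
import cv2,numpy as np
s=bot.read_state(); print({k:np.round(v,3).tolist() for k,v in s.items()})
for c in ["scene","side","wrist"]:
    r=imaging.capture(c); cv2.imwrite(f"pics/{c}1.png",r["frame"][:,:,::-1])
    print(c,np.round(r["camera_matrix"],1).tolist(),np.round(r["R"],4).tolist(),np.round(r["t"],4).tolist())
    for n in ["press","platen","nut1"]:
        print(n,[(np.round(d["at"],4).tolist(),round(d["confidence"],2)) for d in finder.recognise(c,n)])
E
```

```text
{'time_s': 0.0, 'joint_positions': [53.257, 30.278, 82.156, -0.001, 67.688, -10.228], 'qvel': [-0.073, -0.005, 0.007, -0.021, 0.008, -0.044], 'tau': [0.001, -44.004, -17.659, 0.063, 0.058, -0.0], 'position': [0.279, 0.559, 0.239], 'tcp_rot': [[-0.895, 0.446, -0.001], [0.446, 0.895, -0.002], [0.0, -0.002, -1.0]], 'force': [-0.071, 1.028, 0.833], 'moment': [-0.003, 0.007, 0.047], 'grasp_force': 0.0, 'opening': 0.994}
scene [[599.9, 0.0, 326.9], [0.0, 599.9, 232.4], [0.0, 0.0, 1.0]] [[0.5737, 0.8189, 0.0131], [0.5433, -0.3686, -0.7543], [-0.6129, 0.4399, -0.6564]] [-0.3492, -0.2625, 1.0639]
press [([0.6694, -0.1271, 0.0329], 0.63)]
platen [([0.6053, -0.0725, 0.0685], 0.73)]
nut1 [([0.5517, -0.1343, 0.0996], 0.96), ([0.6394, 0.0084, 0.1009], 0.78), ([0.5281, -0.0102, 0.0923], 0.77), ([0.672, -0.1158, 0.1054], 0.56)]
side [[445.2, 0.0, 318.6], [0.0, 445.2, 245.8], [0.0, 0.0, 1.0]] [[-0.9886, -0.1507, -0.0077], [-0.1052, 0.7253, -0.6803], [0.1081, -0.6717, -0.7329]] [0.5861, 0.1151, 0.6697]
press [([0.5695, 0.0211, 0.0313], 0.95)]
platen [([0.5865, -0.0475, 0.072], 0.98)]
nut1 [([0.6617, -0.1039, 0.1007], 0.91), ([0.6354, 0.0223, 0.0952], 0.89), ([0.5376, -0.1254, 0.0979], 0.61), ([0.5103, -0.0025, 0.0982], 0.55)]
wrist [[427.3, 0.0, 316.0], [0.0, 427.3, 236.4], [0.0, 0.0, 1.0]] [[0.4465, 0.8948, 0.0003], [0.8687, -0.4335, 0.2398], [0.2147, -0.1068, -0.9708]] [-0.6245, -0.0283, 0.3899]
press []
platen []
nut1 []
```

View pics/scene1.png

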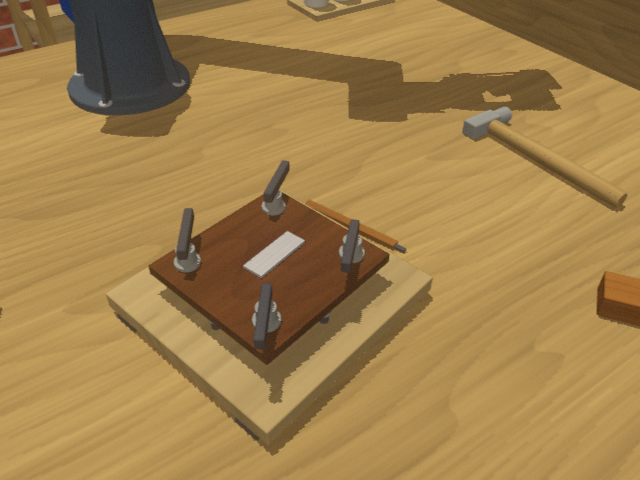

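View pics/side1.png

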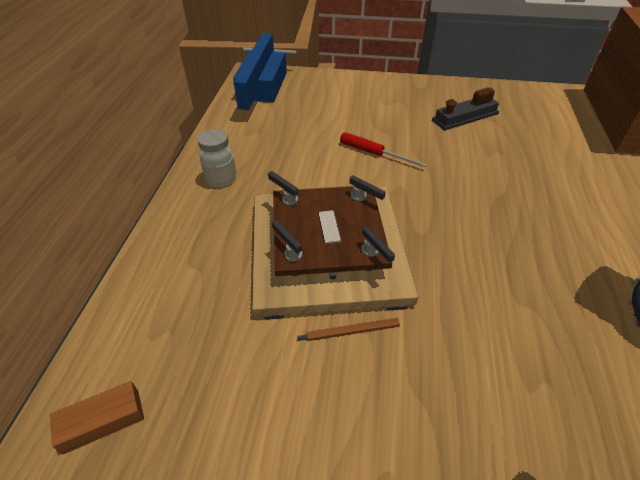

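The scene view shows the press with the nuts at about (275,205), (187,260), (267,320) and (352,250). In the side view they are at (370,248), (358,190), (290,195) and (293,252). A pencil lies to the left of the press and a jar stands beyond it. Next I move the wrist camera over the press.

```bash
cat > h.py <<'E'
from rig import bot, imaging, finder
import numpy as np, cv2
from scipy.spatial.transform import Rotation as Ro
def delta(target, yaw, s=None):
    "tool-frame shift/turn from the measured pose to TCP target with tool x at yaw (deg), pointing down"
    s=s or bot.read_state(); R=np.array(s["tcp_rot"]); p=np.array(s["position"])
    c,n=np.cos(np.radians(yaw)),np.sin(np.radians(yaw))
    T=np.array([[c,n,0],[n,-c,0],[0,0,-1]])
    return np.round(R.T@(np.array(target)-p),4).tolist(), np.round(Ro.from_matrix(R.T@T).as_rotvec(degrees=True),1).tolist()
E
python3 - <<'E'
from h import *
s=bot.read_state(); r=imaging.capture("wrist"); R=np.array(r["R"]);t=np.array(r["t"])
C=-R.T@t; T=np.array(s["tcp_rot"]);p=np.array(s["position"])
print("cam in tool",T.T@(C-p)," axis in tool",T.T@R[2], "camx", T.T@R[0])
for tgt,yaw in [((.53,-.06,.30),100),((.53,-.06,.30),0),((.53,-.06,.30),180)]: print(tgt,yaw,delta(tgt,yaw))
E
```

```text
cam in tool [ 0.06602943 -0.00053509 -0.14606671]  axis in tool [-2.39819016e-01  6.24026007e-04  9.70817413e-01] camx [ 1.79856518e-05  9.99999796e-01 -6.38341021e-04]
(0.53, -0.06, 0.3) 100 ([-0.5011, -0.442, -0.0604], [0.0, -0.0, 53.5])
(0.53, -0.06, 0.3) 0 ([-0.5011, -0.442, -0.0604], [0.0, -0.0, 153.5])
(0.53, -0.06, 0.3) 180 ([-0.5011, -0.442, -0.0604], [0.0, 0.0, -26.5])
```

```bash
python3 -c "
from h import *
print(delta((.62,-.11,.32),120))"
```

```text
([-0.6039, -0.4466, -0.0804], [0.0, -0.0, 33.5])
```

Request:
{"name": "play_rows", "arguments": {
  "motion": [
    [[-0.03, -0.022, -0.01, 0, 0, 0], [-0.06, -0.044, -0.02, 0, 0, 0], [-0.09, -0.067, -0.03, 0, 0, 0], [-0.12, -0.089, -0.04, 0, 0, 0], [-0.15, -0.111, -0.05, 0, 0, 0], [-0.18, -0.133, -0.06, 0, 0, 0], [-0.21, -0.156, -0.07, 0, 0, 0], [-0.24, -0.178, -0.08, 0, 0, 0]]
  ],
  "fingers": 0.03
}}

```text
time_s: 1.32
position: [0.4146, 0.2911, 0.3203]
tcp_rot: [[-0.895, 0.446, 0.0], [0.446, 0.895, 0.0], [-0.0, 0.0, -1.0]]
force: [0.9, -0.1, -0.6]
opening: 0.479
grasp_force: 0.0
```

Request:
{"name": "play_rows", "arguments": {
  "motion": [
    [[-0.03, -0.022, 0, 0, 0, 0], [-0.06, -0.044, 0, 0, 0, 0], [-0.09, -0.067, 0, 0, 0, 0], [-0.12, -0.089, 0, 0, 0, 0], [-0.15, -0.111, 0, 0, 0, 0], [-0.18, -0.133, 0, 0, 0, 0], [-0.21, -0.156, 0, 0, 0, 0], [-0.24, -0.178, 0, 0, 0, 0]]
  ]
}}

```text
time_s: 1.98
position: [0.55, 0.0245, 0.3198]
tcp_rot: [[-0.895, 0.447, 0.0], [0.447, 0.895, 0.0], [-0.0, 0.0, -1.0]]
force: [-0.2, 0.7, 0.1]
opening: 0.343
grasp_force: 0.0
```

Units first: turns go in shares of 360 degrees. So 33 degrees / 360 = 0.0917.

Request:
{"name": "play_rows", "arguments": {
  "motion": [
    [[-0.03, -0.022, 0, 0, 0, 0.0139], [-0.06, -0.044, 0, 0, 0, 0.0306], [-0.09, -0.067, 0, 0, 0, 0.0472], [-0.11, -0.081, 0, 0, 0, 0.0639], [-0.124, -0.091, 0, 0, 0, 0.0806], [-0.124, -0.091, 0, 0, 0, 0.0917], [-0.124, -0.091, 0, 0, 0, 0.0917]]
  ]
}}

```text
time_s: 2.57
position: [0.6202, -0.1118, 0.3191]
tcp_rot: [[-0.505, 0.863, -0.0], [0.863, 0.505, 0.0], [0.0, -0.0, -1.0]]
force: [-0.3, 0.4, -0.2]
opening: 0.345
grasp_force: 0.0
```

Run:
```python
from h import *
s=bot.read_state(); print(s["time_s"],s["position"],s["joint_positions"],np.round(s["force"],2),np.round(s["moment"],3))
ns=[]
for c in ["scene","side","wrist"]:
    r=imaging.capture(c); cv2.imwrite(f"pics/{c}2.png",r["frame"][:,:,::-1])
    if c=="wrist": np.savez("w2",**r)
    for n in ["platen","nut1"]:
        print(c,n,[(np.round(d["at"],4).tolist(),round(d["confidence"],2)) for d in finder.recognise(c,n)])
    o=finder.outline_of(c,"nut1")
    print(c,[(round(d["confidence"],2),int(d["pixels"].sum()),np.round(np.argwhere(d["pixels"]).mean(0)[::-1],1).tolist()) for d in o])
    np.savez("o_"+c,m=np.array([d["pixels"] for d in o]),K=r["camera_matrix"],R=r["R"],t=r["t"])
```

```text
2.5667 [ 0.62019432 -0.11180587  0.31908238] [-2.03669965e+01  2.63776428e+01  7.56846243e+01  6.39042954e-03
  7.79604183e+01 -5.06691614e+01] [-0.28  0.37 -0.21] [-0.034  0.004  0.04 ]
scene platen [([0.6019, -0.0712, 0.0678], 0.97)]
scene nut1 [([0.5282, -0.0076, 0.0927], 0.93), ([0.6715, -0.1105, 0.106], 0.67), ([0.6403, 0.0096, 0.1012], 0.66), ([0.5501, -0.1356, 0.1034], 0.59)]
scene [(0.92, 1048, [185.8, 245.4]), (0.69, 840, [350.6, 247.2]), (0.6, 894, [274.7, 191.4]), (0.56, 1161, [264.2, 316.6])]
side platen [([0.5858, -0.046, 0.0716], 0.79)]
side nut1 [([0.5112, -0.0031, 0.0991], 0.88), ([0.6631, -0.1035, 0.1006], 0.76), ([0.6358, 0.0227, 0.094], 0.59), ([0.5361, -0.1249, 0.0959], 0.58)]
side [(0.94, 549, [287.9, 241.4]), (0.93, 429, [284.8, 188.1]), (0.72, 524, [364.1, 189.1]), (0.7, 576, [375.6, 245.5])]
wrist platen [([0.5854, -0.0531, 0.0676], 0.9)]
wrist nut1 [([0.6612, -0.1092, 0.1061], 0.94), ([0.6358, 0.0037, 0.0995], 0.8), ([0.539, -0.1297, 0.1048], 0.76), ([0.5138, -0.0122, 0.1013], 0.73)]
wrist [(0.96, 1624, [404.4, 98.5]), (0.9, 1157, [359.2, 235.3]), (0.76, 1564, [220.3, 173.0])]
```

View pics/wrist2.png

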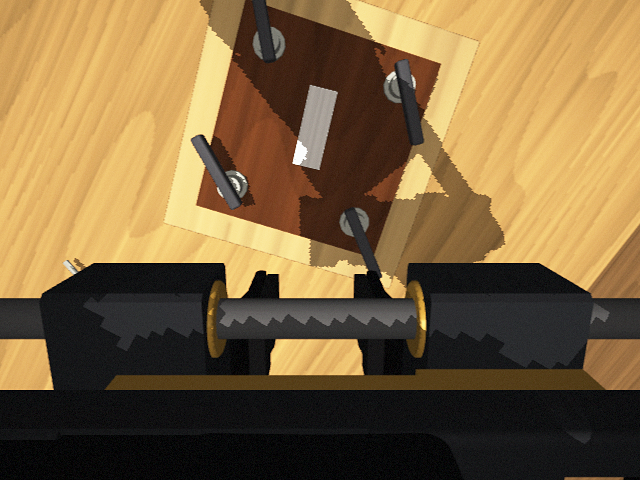

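The wrist picture shows the four bar nuts, with hubs at about (268,43), (400,85), (233,185) and (354,222); a finger partly hides the last one. I'll fit the nut model to the outlines in all views.

```bash
cat > fit.py <<'E'
from h import *
from scipy.optimize import minimize
a=np.linspace(0,2*np.pi,24,endpoint=False); ring=lambda r,z:np.c_[r*np.cos(a),r*np.sin(a),np.full(24,z)]
PARTS=[np.array([[x,y,z] for x in(-.018,.05) for y in(-.005,.005) for z in(.021,.035)]),
       np.r_[ring(.010,.004),ring(.010,.021)],np.r_[ring(.014,0),ring(.014,.004)]]
LAY=np.array([[-.059,.063],[-.059,-.063],[.059,-.063],[.059,.063]])
def proj(X,v):
    c=X@v["R"].T+v["t"]; u=c@v["K"].T; return u[:,:2]/u[:,2:]
def render(x,y,z,th,v,S=4):
    im=np.zeros((480,640),np.uint8); c,s=np.cos(th),np.sin(th); Rz=np.array([[c,-s,0],[s,c,0],[0,0,1]])
    for P in PARTS:
        h=cv2.convexHull(np.float32(proj(P@Rz.T+[x,y,z],v)))
        cv2.fillConvexPoly(im,np.round(h*16).astype(np.int32),1,shift=4)
    return im.astype(bool)
def studs(p):
    c,s=np.cos(p[2]),np.sin(p[2]); return p[:2]+LAY@np.array([[c,-s],[s,c]]).T
def iou(A,B): return (A&B).sum()/max((A|B).sum(),1)
E
cat > run.py <<'E'
from fit import *
V={c:dict(np.load(f"o_{c}.npz")) for c in["scene","side","wrist"]}
p0=np.array([.587,-.06,np.radians(12),0.068]); th0=np.radians([125,110,-60,-60])
# assign masks by nearest stud projection
asg=[]
for c,v in V.items():
    for k,m in enumerate(v["m"]):
        ce=np.argwhere(m).mean(0)[::-1]
        if c=="wrist" and ce[1]>215: continue
        S=studs(p0); q=proj(np.c_[S+.015*np.c_[np.cos(th0),np.sin(th0)],[.095]*4],v); d=np.hypot(*(q-ce).T); n=int(d.argmin()); asg.append((c,n,m)); print(c,n,round(d.min(),1))
def cost(q,sel=None):
    S=studs(q); return np.mean([1-iou(render(*S[n],q[3],q[4+n],V[c]),m) for c,n,m in asg if sel is None or c==sel])
q=np.r_[p0,th0]
for it in range(3):
    # coarse theta per nut
    for n in range(4):
        g=q[4+n]+np.radians(np.arange(-60,61,6) if it==0 else np.arange(-8,9,2))
        q[4+n]=g[int(np.argmin([cost(np.r_[q[:4+n],x,q[5+n:]]) for x in g]))]
    st=np.r_[.006,.006,.04,.003,[.1]*4]/(it+1)
    sx=np.vstack([q]+[q+np.eye(8)[i]*st[i] for i in range(8)])
    q=minimize(cost,q,method="Nelder-Mead",options=dict(initial_simplex=sx,maxiter=350)).x
    print(it,round(cost(q),3),{c:round(cost(q,c),3) for c in V},np.round(q[:2],4),np.round(np.degrees(q[2]),2),np.round(q[3],4),np.round(np.degrees(q[4:]),1))
for sel in V:
    f=lambda d:cost(np.r_[q[0]+d[0],q[1]+d[1],q[2:]],sel)
    r=minimize(f,[0,0],method="Nelder-Mead",options=dict(initial_simplex=[[0,0],[.003,0],[0,.003]],maxiter=60)); print(sel,np.round(r.x,4),round(r.fun,3))
np.save("q",q); print(np.round(studs(q),4).tolist())
E
python3 run.py
```

```text
scene 1 13.6
scene 3 5.2
scene 0 11.0
scene 2 11.8
side 3 6.4
side 2 6.6
side 1 2.0
side 0 1.0
wrist 3 7.9
wrist 1 8.7
0 0.147 {'scene': np.float64(0.125), 'side': np.float64(0.186), 'wrist': np.float64(0.112)} [ 0.5867 -0.0597] 13.49 0.0675 [130.1 149.2 -36.9 -46.1]
1 0.144 {'scene': np.float64(0.12), 'side': np.float64(0.182), 'wrist': np.float64(0.115)} [ 0.5865 -0.0597] 13.56 0.0676 [130.9 149.4 -36.7 -45.6]
2 0.144 {'scene': np.float64(0.12), 'side': np.float64(0.182), 'wrist': np.float64(0.115)} [ 0.5865 -0.0597] 13.56 0.0676 [130.9 149.4 -36.7 -45.6]
scene [ 0.0002 -0.    ] 0.118
side [-0. -0.] 0.182
wrist [-0.0001 -0.0003] 0.111
[[0.5143, -0.0122], [0.5439, -0.1347], [0.6586, -0.1071], [0.6291, 0.0154]]
```

```bash
python3 -c "
from h import *
print(delta((.5143,-.0122,.109),130.9))"
```

```text
([0.138, -0.0412, 0.2106], [0.0, 0.0, -10.4])
```

In the tool's units: -10.4 degrees / 360 = -0.0289.

Request:
{"name": "play_rows", "arguments": {
  "motion": [
    [[0.025, -0.007, 0.02, 0, 0, -0.0056], [0.05, -0.014, 0.045, 0, 0, -0.0111], [0.075, -0.022, 0.07, 0, 0, -0.0167], [0.1, -0.03, 0.1, 0, 0, -0.0222], [0.125, -0.037, 0.13, 0, 0, -0.0289], [0.138, -0.0412, 0.155, 0, 0, -0.0289], [0.138, -0.0412, 0.16, 0, 0, -0.0289], [0.138, -0.0412, 0.16, 0, 0, -0.0289]]
  ]
}}

```text
time_s: 3.83
position: [0.5136, -0.012, 0.1584]
tcp_rot: [[-0.655, 0.755, -0.003], [0.755, 0.655, 0.0], [0.002, -0.002, -1.0]]
force: [0.8, -0.8, 0.1]
opening: 0.344
grasp_force: 0.0
```

Request:
{"name": "play_rows", "arguments": {
  "motion": [
    [[0, 0, 0.02, 0, 0, 0], [0, 0, 0.04, 0, 0, 0], [0, 0, 0.0505, 0, 0, 0], [0, 0, 0.0505, 0, 0, 0], [0, 0, 0.0505, 0, 0, 0]]
  ]
}}

```text
time_s: 4.25
position: [0.5169, -0.0136, 0.1101]
tcp_rot: [[-0.654, 0.757, 0.004], [0.757, 0.654, -0.001], [-0.003, 0.002, -1.0]]
force: [0.1, -0.0, 0.1]
opening: 0.343
grasp_force: 0.0
```

Run:
```python
from h import *
s=bot.read_state(); print(s["time_s"],np.round(s["force"],2),np.round(s["moment"],3), delta((.5143,-.0122,.109),130.9))
f=[imaging.capture(c)["frame"] for c in("scene","side")]
im=np.hstack([cv2.resize(f[0][130:330,100:400],(400,267)),cv2.resize(f[1][130:330,230:530],(400,267))])
cv2.imwrite("pics/g3.png",cv2.resize(im,None,fx=1,fy=1)[:,:,::-1])
print(s["moment"])
```

```text
4.25 [ 0.15 -0.04  0.11] [-0.022  0.002 -0.073] ([0.0027, -0.001, 0.0011], [0.1, 0.2, -0.1])
[-0.02200643  0.00212258 -0.07348164]
```

View pics/g3.png

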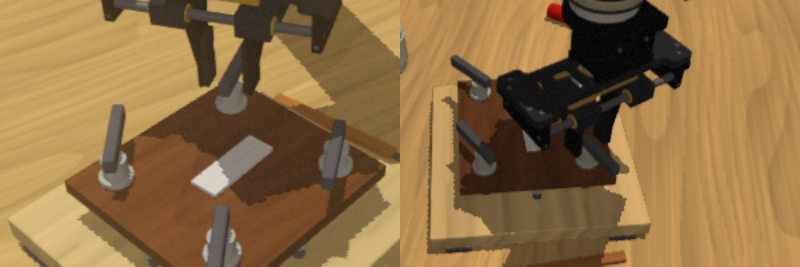

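The jaws straddle nut1's bar: left finger near (205,65), right near (250,75) in the left crop. Closing now.

Request:
{"name": "play_rows", "arguments": {
  "motion": [
    [[0.001, -0.0005, 0.001, 0, 0, 0], [0.001, -0.0005, 0.001, 0, 0, 0], [0.001, -0.0005, 0.001, 0, 0, 0], [0.001, -0.0005, 0.001, 0, 0, 0]]
  ],
  "fingers": 0.0
}}

```text
time_s: 4.68
position: [0.5138, -0.0118, 0.1085]
tcp_rot: [[-0.654, 0.756, 0.002], [0.756, 0.654, 0.0], [-0.001, 0.001, -1.0]]
force: [4.8, 5.2, 1.0]
opening: 0.128
grasp_force: 4.2
```

```bash
cat > rd.py <<'E'
from h import *
import sys
if len(sys.argv)>1: axis=np.array(eval(sys.argv[1]))
s=bot.read_state(); R=np.array(s["tcp_rot"]); p=s["position"]
yaw=np.degrees(np.arctan2(R[1,0],R[0,0]))
print("t %.2f yaw %.1f pos %s Ftool %s Fz %.1f M %s open %.3f gf %.1f q6 %.0f"%(s["time_s"],yaw,np.round(p,4),np.round(R.T@s["force"],1)[:2],s["force"][2],np.round(s["moment"],3),s["opening"]*.087,s["grasp_force"],s["joint_positions"][5]))
E
python3 rd.py
```

```text
t 4.68 yaw 130.9 pos [ 0.5138 -0.0118  0.1085] Ftool [0.8 7. ] Fz 1.0 M [ 1.074 -0.916 -0.014] open 0.011 gf 4.2 q6 -55
```

In the tool's units: 20 degrees / 360 = 0.0556.

Request:
{"name": "play_rows", "arguments": {
  "motion": [
    [[0, 0.0005, 0.0002, 0, 0, 0.0111], [0, 0.0005, 0.0003, 0, 0, 0.025], [0, 0.0005, 0.0005, 0, 0, 0.0389], [0, 0.0005, 0.0007, 0, 0, 0.0556]]
  ]
}}

```text
time_s: 5.02
position: [0.5147, -0.0112, 0.1079]
tcp_rot: [[-0.352, 0.936, 0.002], [0.936, 0.352, 0.0], [-0.001, 0.002, -1.0]]
force: [1.0, 2.6, 1.2]
opening: 0.111
grasp_force: 30.0
```

```bash
python3 rd.py
```

```text
t 5.02 yaw 110.6 pos [ 0.5147 -0.0112  0.1079] Ftool [2.1 1.8] Fz 1.2 M [ 0.365 -0.189  0.12 ] open 0.010 gf 30.0 q6 -34
```

In the tool's units: 20 degrees / 360 = 0.0556.

Request:
{"name": "play_rows", "arguments": {
  "motion": [
    [[0, 0, 0.0002, 0, 0, 0.0139], [0, 0, 0.0003, 0, 0, 0.0278], [0, 0, 0.0005, 0, 0, 0.0417], [0, 0, 0.0007, 0, 0, 0.0556]]
  ]
}}

```text
time_s: 5.35
position: [0.515, -0.0111, 0.1073]
tcp_rot: [[-0.011, 1.0, 0.003], [1.0, 0.011, 0.0], [0.0, 0.003, -1.0]]
force: [1.4, 3.6, 1.4]
opening: 0.111
grasp_force: 30.0
```

```bash
python3 rd.py
```

```text
t 5.35 yaw 90.6 pos [ 0.515  -0.0111  0.1073] Ftool [3.6 1.5] Fz 1.4 M [ 0.465 -0.237  0.096] open 0.010 gf 30.0 q6 -14
```

In the tool's units: 48 degrees / 360 = 0.1333.

Request:
{"name": "play_rows", "arguments": {
  "motion": [
    [[0.0003, 0, 0.0002, 0, 0, 0.0167], [0.0005, 0, 0.0004, 0, 0, 0.0333], [0.0005, 0, 0.0006, 0, 0, 0.05], [0.0005, 0, 0.0008, 0, 0, 0.0667], [0.0005, 0, 0.001, 0, 0, 0.0833], [0.0005, 0, 0.0012, 0, 0, 0.1], [0.0005, 0, 0.0014, 0, 0, 0.1167], [0.0005, 0, 0.0016, 0, 0, 0.1333]]
  ]
}}

```text
time_s: 6.02
position: [0.5158, -0.0113, 0.1057]
tcp_rot: [[0.736, 0.677, 0.005], [0.677, -0.736, -0.001], [0.003, 0.004, -1.0]]
force: [2.5, 0.4, 0.1]
opening: 0.11
grasp_force: 30.0
```

```bash
python3 rd.py
```

```text
t 6.02 yaw 42.6 pos [ 0.5158 -0.0113  0.1057] Ftool [2.2 1.4] Fz 0.1 M [ 0.062 -0.328  0.128] open 0.010 gf 30.0 q6 34
```

In the tool's units: 15 degrees / 360 = 0.0417.

Request:
{"name": "play_rows", "arguments": {
  "motion": [
    [[0, 0, 0.0002, 0, 0, 0.0139], [0, 0, 0.0003, 0, 0, 0.0278], [0, 0, 0.0005, 0, 0, 0.0417]]
  ]
}}

```text
time_s: 6.27
position: [0.5159, -0.0115, 0.1052]
tcp_rot: [[0.886, 0.464, 0.005], [0.464, -0.886, -0.001], [0.004, 0.003, -1.0]]
force: [2.8, 1.0, 1.2]
opening: 0.111
grasp_force: 30.0
```

```bash
python3 rd.py
```

```text
t 6.27 yaw 27.7 pos [ 0.5159 -0.0115  0.1052] Ftool [2.9 0.4] Fz 1.2 M [-0.054 -0.287  0.143] open 0.010 gf 30.0 q6 49
```

In the tool's units: 11 degrees / 360 = 0.0306.

Request:
{"name": "play_rows", "arguments": {
  "motion": [
    [[0, 0, 0.0002, 0, 0, 0.0111], [0, 0, 0.0003, 0, 0, 0.0222], [0, 0, 0.0004, 0, 0, 0.0306]]
  ]
}}

```text
time_s: 6.52
position: [0.516, -0.0116, 0.1049]
tcp_rot: [[0.958, 0.288, 0.005], [0.288, -0.958, -0.001], [0.005, 0.003, -1.0]]
force: [2.6, -0.3, 0.7]
opening: 0.11
grasp_force: 30.0
```

```bash
python3 rd.py
```

```text
t 6.52 yaw 16.7 pos [ 0.516  -0.0116  0.1049] Ftool [2.4 1. ] Fz 0.7 M [-0.117 -0.283  0.147] open 0.010 gf 30.0 q6 60
```

In the tool's units: 11 degrees / 360 = 0.0306.

Request:
{"name": "play_rows", "arguments": {
  "motion": [
    [[0, 0, 0.0002, 0, 0, 0.0111], [0, 0, 0.0003, 0, 0, 0.0222], [0, 0, 0.0004, 0, 0, 0.0306]]
  ]
}}

```text
time_s: 6.77
position: [0.516, -0.0118, 0.1045]
tcp_rot: [[0.995, 0.1, 0.005], [0.1, -0.995, -0.002], [0.005, 0.002, -1.0]]
force: [2.7, -1.5, 0.0]
opening: 0.113
grasp_force: 30.0
```

```bash
python3 rd.py
```

```text
t 6.77 yaw 5.8 pos [ 0.516  -0.0118  0.1045] Ftool [2.5 1.8] Fz 0.0 M [-0.152 -0.191  0.142] open 0.010 gf 30.0 q6 71
```

In the tool's units: 12 degrees / 360 = 0.0333.

Request:
{"name": "play_rows", "arguments": {
  "motion": [
    [[0, 0, 0.0002, 0, 0, 0.0111], [0, 0, 0.0003, 0, 0, 0.0222], [0, 0, 0.0004, 0, 0, 0.0333]]
  ]
}}

```text
time_s: 7.02
position: [0.516, -0.012, 0.1041]
tcp_rot: [[0.994, -0.109, 0.005], [-0.109, -0.994, -0.002], [0.005, 0.001, -1.0]]
force: [2.6, -1.5, 0.1]
opening: 0.109
grasp_force: 30.0
```

```bash
python3 rd.py
```

```text
t 7.02 yaw -6.2 pos [ 0.516  -0.012   0.1041] Ftool [2.8 1.2] Fz 0.1 M [-0.284 -0.173  0.136] open 0.009 gf 30.0 q6 83
```

In the tool's units: 12 degrees / 360 = 0.0333.

Request:
{"name": "play_rows", "arguments": {
  "motion": [
    [[0, 0, 0.0002, 0, 0, 0.0111], [0, 0, 0.0003, 0, 0, 0.0222], [0, 0, 0.0004, 0, 0, 0.0333]]
  ]
}}

```text
time_s: 7.27
position: [0.516, -0.0122, 0.1037]
tcp_rot: [[0.95, -0.313, 0.005], [-0.313, -0.95, -0.002], [0.006, 0.001, -1.0]]
force: [2.4, -2.7, 0.7]
opening: 0.109
grasp_force: 30.0
```

```bash
python3 rd.py
```

```text
t 7.27 yaw -18.2 pos [ 0.516  -0.0122  0.1037] Ftool [3.2 1.8] Fz 0.7 M [-0.413 -0.202  0.119] open 0.010 gf 30.0 q6 95
```

In the tool's units: 14 degrees / 360 = 0.0389.

Request:
{"name": "play_rows", "arguments": {
  "motion": [
    [[0, 0, 0.0002, 0, 0, 0.0139], [0, 0, 0.0003, 0, 0, 0.025], [0, 0, 0.0005, 0, 0, 0.0389]]
  ]
}}

```text
time_s: 7.52
position: [0.5159, -0.0123, 0.1033]
tcp_rot: [[0.846, -0.534, 0.005], [-0.534, -0.846, -0.003], [0.006, -0.0, -1.0]]
force: [1.5, -3.8, 2.4]
opening: 0.109
grasp_force: 30.0
```

```bash
python3 rd.py
```

```text
t 7.52 yaw -32.2 pos [ 0.5159 -0.0123  0.1033] Ftool [3.3 2.4] Fz 2.4 M [-0.521 -0.142  0.172] open 0.009 gf 30.0 q6 109
```

In the tool's units: 10 degrees / 360 = 0.0278.

Request:
{"name": "play_rows", "arguments": {
  "motion": [
    [[0, 0, 0.0002, 0, 0, 0.0111], [0, 0, 0.0003, 0, 0, 0.0194], [0, 0, 0.0004, 0, 0, 0.0278]]
  ]
}}

```text
time_s: 7.77
position: [0.5158, -0.0125, 0.103]
tcp_rot: [[0.741, -0.671, 0.005], [-0.671, -0.741, -0.003], [0.005, -0.001, -1.0]]
force: [-0.4, -3.6, 2.5]
opening: 0.106
grasp_force: 30.1
```

```bash
python3 rd.py
```

```text
t 7.77 yaw -42.2 pos [ 0.5158 -0.0125  0.103 ] Ftool [2.2 2.9] Fz 2.5 M [-0.588 -0.107  0.171] open 0.009 gf 30.1 q6 119
```

In the tool's units: 10 degrees / 360 = 0.0278.

Request:
{"name": "play_rows", "arguments": {
  "motion": [
    [[0, 0, 0.0001, 0, 0, 0.0111], [0, 0, 0.0002, 0, 0, 0.0194], [0, 0, 0.0003, 0, 0, 0.0278]]
  ]
}}

```text
time_s: 8.02
position: [0.5157, -0.0125, 0.1028]
tcp_rot: [[0.614, -0.79, 0.004], [-0.79, -0.614, -0.003], [0.005, -0.002, -1.0]]
force: [-0.2, -4.3, 3.1]
opening: 0.108
grasp_force: 30.1
```

```bash
python3 rd.py
```

```text
t 8.02 yaw -52.1 pos [ 0.5157 -0.0125  0.1028] Ftool [3.3 2.8] Fz 3.1 M [-0.612 -0.013  0.185] open 0.009 gf 30.1 q6 129
```

In the tool's units: 6 degrees / 360 = 0.0167.

Request:
{"name": "play_rows", "arguments": {
  "motion": [
    [[0, 0, 0.0001, 0, 0, 0.0056], [0, 0, 0.0002, 0, 0, 0.0111], [0, 0, 0.0002, 0, 0, 0.0167]]
  ]
}}

```text
time_s: 8.27
position: [0.5156, -0.0126, 0.1027]
tcp_rot: [[0.529, -0.849, 0.004], [-0.849, -0.529, -0.003], [0.005, -0.002, -1.0]]
force: [0.2, -4.3, 3.9]
opening: 0.11
grasp_force: 30.1
```

```bash
python3 rd.py
```

```text
t 8.27 yaw -58.1 pos [ 0.5156 -0.0126  0.1027] Ftool [3.8 2.2] Fz 3.9 M [-0.688  0.074  0.267] open 0.010 gf 30.1 q6 134
```

In the tool's units: 4 degrees / 360 = 0.0111.

Request:
{"name": "play_rows", "arguments": {
  "motion": [
    [[0, 0, 0.0001, 0, 0, 0.0056], [0, 0, 0.0001, 0, 0, 0.0111]]
  ]
}}

```text
time_s: 8.43
position: [0.5155, -0.0126, 0.1026]
tcp_rot: [[0.468, -0.884, 0.004], [-0.884, -0.468, -0.003], [0.005, -0.002, -1.0]]
force: [-0.0, -3.7, 3.7]
opening: 0.113
grasp_force: 30.1
```

```bash
python3 rd.py
```

```text
t 8.43 yaw -62.1 pos [ 0.5155 -0.0126  0.1026] Ftool [3.2 1.7] Fz 3.7 M [-0.735  0.075  0.239] open 0.010 gf 30.1 q6 138
```

In the tool's units: 4 degrees / 360 = 0.0111.

Request:
{"name": "play_rows", "arguments": {
  "motion": [
    [[0, 0, 0.0001, 0, 0, 0.0056], [0, 0, 0.0001, 0, 0, 0.0111]]
  ]
}}

```text
time_s: 8.6
position: [0.5154, -0.0126, 0.1025]
tcp_rot: [[0.406, -0.914, 0.004], [-0.914, -0.406, -0.003], [0.005, -0.002, -1.0]]
force: [-0.3, -4.5, 4.7]
opening: 0.11
grasp_force: 30.1
```

```bash
python3 rd.py
```

```text
t 8.60 yaw -66.1 pos [ 0.5154 -0.0126  0.1025] Ftool [4.1 2.1] Fz 4.7 M [-0.736  0.149  0.273] open 0.010 gf 30.1 q6 142
```

In the tool's units: 2 degrees / 360 = 0.0056.

Request:
{"name": "play_rows", "arguments": {
  "motion": [
    [[0, 0, 0, 0, 0, 0.0056]]
  ]
}}

```text
time_s: 8.68
position: [0.5154, -0.0126, 0.1025]
tcp_rot: [[0.374, -0.928, 0.004], [-0.928, -0.374, -0.003], [0.005, -0.002, -1.0]]
force: [-0.5, -3.9, 3.8]
opening: 0.113
grasp_force: 30.1
```

```bash
python3 rd.py
```

```text
t 8.68 yaw -68.1 pos [ 0.5154 -0.0126  0.1025] Ftool [3.4 2. ] Fz 3.8 M [-0.748  0.063  0.244] open 0.010 gf 30.1 q6 144
```

In the tool's units: 5 degrees / 360 = 0.0139.

Request:
{"name": "play_rows", "arguments": {
  "motion": [
    [[0, 0, 0.0001, 0, 0, 0.0069], [0, 0, 0.0001, 0, 0, 0.0139]]
  ]
}}

```text
time_s: 8.85
position: [0.5153, -0.0127, 0.1025]
tcp_rot: [[0.291, -0.957, 0.004], [-0.957, -0.291, -0.003], [0.004, -0.003, -1.0]]
force: [-0.8, -4.7, 4.4]
opening: 0.111
grasp_force: 30.2
```

```bash
python3 rd.py
```

```text
t 8.85 yaw -73.1 pos [ 0.5153 -0.0127  0.1025] Ftool [4.2 2.2] Fz 4.4 M [-0.722  0.104  0.333] open 0.010 gf 30.2 q6 149
```

In the tool's units: 4 degrees / 360 = 0.0111.

Request:
{"name": "play_rows", "arguments": {
  "motion": [
    [[0, 0, 0.0001, 0, 0, 0.0056], [0, 0, 0.0001, 0, 0, 0.0111]]
  ]
}}

```text
time_s: 9.02
position: [0.5152, -0.0127, 0.1024]
tcp_rot: [[0.224, -0.974, 0.004], [-0.974, -0.224, -0.003], [0.004, -0.003, -1.0]]
force: [-0.4, -4.2, 5.4]
opening: 0.113
grasp_force: 30.2
```

```bash
python3 rd.py
```

```text
t 9.02 yaw -77.0 pos [ 0.5152 -0.0127  0.1024] Ftool [4.  1.3] Fz 5.4 M [-0.725  0.128  0.291] open 0.010 gf 30.2 q6 153
```

In the tool's units: -28 degrees / 360 = -0.0778.

Request:
{"name": "play_rows", "arguments": {
  "motion": [
    [[0, 0, 0, 0, 0, 0], [0, 0, 0, 0, 0, 0], [0, 0, -0.01, 0, 0, 0], [0, 0, -0.035, 0, 0, 0], [0, 0, -0.06, 0, 0, -0.0194], [0, 0, -0.06, 0, 0, -0.0389], [0, 0, -0.06, 0, 0, -0.0583], [0, 0, -0.06, 0, 0, -0.0778]]
  ],
  "fingers": 0.03
}}

```text
time_s: 9.68
position: [0.5138, -0.0107, 0.1623]
tcp_rot: [[0.659, -0.752, 0.001], [-0.752, -0.659, 0.0], [0.001, -0.001, -1.0]]
force: [0.9, -0.8, -0.4]
opening: 0.345
grasp_force: 0.0
```

In the tool's units: -56 degrees / 360 = -0.1556.

Request:
{"name": "play_rows", "arguments": {
  "motion": [
    [[0.02, -0.006, 0, 0, 0, -0.0194], [0.04, -0.012, 0, 0, 0, -0.0389], [0.06, -0.018, 0, 0, 0, -0.0583], [0.08, -0.024, 0, 0, 0, -0.0778], [0.1, -0.03, 0, 0, 0, -0.0972], [0.12, -0.035, 0, 0, 0, -0.1167], [0.14, -0.04, 0, 0, 0, -0.1361], [0.165, -0.046, 0, 0, 0, -0.1556]]
  ]
}}

```text
time_s: 10.35
position: [0.6561, -0.1051, 0.1613]
tcp_rot: [[0.992, 0.127, -0.002], [0.127, -0.992, 0.001], [-0.002, -0.002, -1.0]]
force: [-0.2, 0.4, 0.1]
opening: 0.349
grasp_force: 0.0
```

In the tool's units: -56 degrees / 360 = -0.1556.

Request:
{"name": "play_rows", "arguments": {
  "motion": [
    [[0, 0, 0, 0, 0, -0.0194], [0, 0, 0, 0, 0, -0.0389], [0, 0, 0, 0, 0, -0.0583], [0, 0, 0, 0, 0, -0.0778], [0, 0, 0, 0, 0, -0.0972], [0, 0, 0, 0, 0, -0.1167], [0, 0, 0, 0, 0, -0.1361], [0, 0, 0, 0, 0, -0.1556]]
  ]
}}

```text
time_s: 11.02
position: [0.6561, -0.1052, 0.1615]
tcp_rot: [[0.45, 0.893, -0.001], [0.893, -0.45, 0.001], [0.0, -0.001, -1.0]]
force: [-0.5, 0.6, 0.3]
opening: 0.342
grasp_force: 0.0
```

In the tool's units: -56 degrees / 360 = -0.1556.

Request:
{"name": "play_rows", "arguments": {
  "motion": [
    [[0, 0, 0, 0, 0, -0.0194], [0, 0, 0, 0, 0, -0.0389], [0, 0, 0, 0, 0, -0.0583], [0, 0, 0, 0, 0, -0.0778], [0, 0, 0, 0, 0, -0.0972], [0, 0, 0, 0, 0, -0.1167], [0, 0, 0, 0, 0, -0.1361], [0, 0, 0, 0, 0, -0.1556]]
  ]
}}

```text
time_s: 11.68
position: [0.6561, -0.1052, 0.1614]
tcp_rot: [[-0.489, 0.872, -0.001], [0.872, 0.489, 0.001], [0.001, -0.0, -1.0]]
force: [-0.5, -0.7, -0.6]
opening: 0.342
grasp_force: 0.0
```

```bash
python3 rd.py
python3 - <<'E'
from h import *
print(delta((.6586,-.1071,.109),143.3))
f=[imaging.capture(c)["frame"] for c in("scene","side")]
im=np.hstack([cv2.resize(f[0][130:330,100:400],(400,267)),cv2.resize(f[1][130:330,230:530],(400,267))])
cv2.imwrite("pics/g4.png",im[:,:,::-1])
E
```

```text
t 11.68 yaw 119.3 pos [ 0.6561 -0.1052  0.1614] Ftool [-0.3 -0.8] Fz -0.6 M [-0.04  -0.018  0.006] open 0.030 gf 0.0 q6 -48
([-0.0029, 0.0012, 0.0524], [-0.0, -0.1, -24.0])
```

View pics/g4.png

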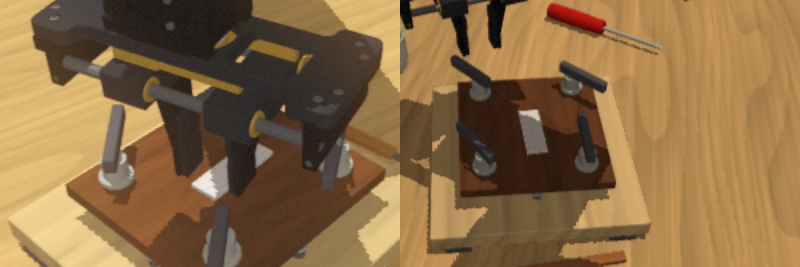

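Nut1's arm has turned to point right, and the other nuts are unchanged. Next is nut3, the diagonal partner.

In the tool's units: -24 degrees / 360 = -0.0667.

Request:
{"name": "play_rows", "arguments": {
  "motion": [
    [[-0.003, 0.001, 0, 0, 0, -0.0194], [-0.003, 0.001, 0, 0, 0, -0.0389], [-0.003, 0.001, 0, 0, 0, -0.0556], [-0.003, 0.001, 0, 0, 0, -0.0667], [-0.003, 0.001, 0.02, 0, 0, -0.0667], [-0.003, 0.001, 0.04, 0, 0, -0.0667], [-0.003, 0.001, 0.0525, 0, 0, -0.0667], [-0.003, 0.001, 0.0525, 0, 0, -0.0667]]
  ]
}}

```text
time_s: 12.45
position: [0.6565, -0.1069, 0.1055]
tcp_rot: [[-0.796, 0.605, -0.006], [0.605, 0.796, 0.002], [0.007, -0.002, -1.0]]
force: [0.1, 0.5, -0.2]
opening: 0.346
grasp_force: 0.0
```

Request:
{"name": "play_rows", "arguments": {
  "motion": [
    [[0, 0, 0, 0, 0, 0], [0, 0, 0, 0, 0, 0], [0, 0, 0, 0, 0, 0], [0, 0, 0, 0, 0, 0], [0, 0, 0, 0, 0, 0]]
  ],
  "fingers": 0.0
}}

```text
time_s: 12.87
position: [0.6601, -0.1076, 0.1099]
tcp_rot: [[-0.797, 0.604, 0.003], [0.604, 0.797, 0.0], [-0.003, 0.002, -1.0]]
force: [1.6, 3.1, 2.5]
opening: 0.114
grasp_force: 30.0
```

```bash
python3 rd.py
```

```text
t 12.87 yaw 142.9 pos [ 0.6601 -0.1076  0.1099] Ftool [0.6 3.5] Fz 2.5 M [ 0.41  -0.321  0.145] open 0.010 gf 30.0 q6 -72
```

In the tool's units: 48 degrees / 360 = 0.1333.

Request:
{"name": "play_rows", "arguments": {
  "motion": [
    [[0, 0.0005, 0.0002, 0, 0, 0.0167], [0, 0.0005, 0.0004, 0, 0, 0.0333], [0, 0.0005, 0.0006, 0, 0, 0.05], [0, 0.0005, 0.0008, 0, 0, 0.0667], [0, 0.0005, 0.001, 0, 0, 0.0833], [0, 0.0005, 0.0012, 0, 0, 0.1], [0, 0.0005, 0.0014, 0, 0, 0.1167], [0, 0.0005, 0.0016, 0, 0, 0.1333]]
  ]
}}

```text
time_s: 13.53
position: [0.6595, -0.1078, 0.1083]
tcp_rot: [[-0.081, 0.997, 0.001], [0.997, 0.081, -0.001], [-0.001, 0.001, -1.0]]
force: [-0.4, 0.2, 3.0]
opening: 0.108
grasp_force: 30.0
```

```bash
python3 rd.py
```

```text
t 13.53 yaw 94.6 pos [ 0.6595 -0.1078  0.1083] Ftool [ 0.2 -0.3] Fz 3.0 M [-0.041  0.209  0.168] open 0.009 gf 30.0 q6 -23
```

In the tool's units: 42 degrees / 360 = 0.1167.

Request:
{"name": "play_rows", "arguments": {
  "motion": [
    [[0, 0, 0.0002, 0, 0, 0.0167], [0, 0, 0.0004, 0, 0, 0.0333], [0, 0, 0.0006, 0, 0, 0.05], [0, 0, 0.0008, 0, 0, 0.0667], [0, 0, 0.001, 0, 0, 0.0833], [0, 0, 0.0012, 0, 0, 0.1], [0, 0, 0.0014, 0, 0, 0.1167]]
  ]
}}

```text
time_s: 14.12
position: [0.6589, -0.1076, 0.1069]
tcp_rot: [[0.607, 0.795, -0.0], [0.795, -0.607, -0.001], [-0.001, 0.0, -1.0]]
force: [-1.2, 0.5, 3.6]
opening: 0.111
grasp_force: 30.0
```

```bash
python3 rd.py
```

```text
t 14.12 yaw 52.6 pos [ 0.6589 -0.1076  0.1069] Ftool [-0.3 -1.3] Fz 3.6 M [0.053 0.417 0.121] open 0.010 gf 30.0 q6 19
```

In the tool's units: 15 degrees / 360 = 0.0417.

Request:
{"name": "play_rows", "arguments": {
  "motion": [
    [[0, 0, 0.0002, 0, 0, 0.0139], [0, 0, 0.0004, 0, 0, 0.0278], [0, 0, 0.0006, 0, 0, 0.0417]]
  ]
}}

```text
time_s: 14.37
position: [0.6588, -0.1074, 0.1064]
tcp_rot: [[0.792, 0.611, -0.001], [0.611, -0.792, -0.0], [-0.001, -0.0, -1.0]]
force: [-2.8, 0.1, 5.5]
opening: 0.111
grasp_force: 30.0
```

```bash
python3 rd.py
```

```text
t 14.37 yaw 37.7 pos [ 0.6588 -0.1074  0.1064] Ftool [-2.1 -1.8] Fz 5.5 M [0.123 0.509 0.068] open 0.010 gf 30.0 q6 34
```

In the tool's units: 12 degrees / 360 = 0.0333.

Request:
{"name": "play_rows", "arguments": {
  "motion": [
    [[0, 0, 0.0002, 0, 0, 0.0111], [0, 0, 0.0003, 0, 0, 0.0222], [0, 0, 0.0005, 0, 0, 0.0333]]
  ]
}}

```text
time_s: 14.62
position: [0.6587, -0.1073, 0.106]
tcp_rot: [[0.901, 0.434, -0.001], [0.434, -0.901, -0.0], [-0.001, -0.0, -1.0]]
force: [-1.5, 1.4, 5.7]
opening: 0.109
grasp_force: 30.0
```

```bash
python3 rd.py
```

```text
t 14.62 yaw 25.7 pos [ 0.6587 -0.1073  0.106 ] Ftool [-0.7 -2. ] Fz 5.7 M [0.131 0.539 0.158] open 0.010 gf 30.0 q6 45
```

In the tool's units: 12 degrees / 360 = 0.0333.

Request:
{"name": "play_rows", "arguments": {
  "motion": [
    [[0, 0, 0, 0, 0, 0.0111], [0, 0, 0, 0, 0, 0.0222], [0, 0, 0, 0, 0, 0.0333]]
  ]
}}

```text
time_s: 14.87
position: [0.6586, -0.1071, 0.1056]
tcp_rot: [[0.971, 0.237, -0.001], [0.237, -0.971, 0.0], [-0.001, -0.0, -1.0]]
force: [-1.3, 2.2, 3.5]
opening: 0.111
grasp_force: 30.0
```

```bash
python3 rd.py
```

```text
t 14.87 yaw 13.7 pos [ 0.6586 -0.1071  0.1056] Ftool [-0.7 -2.5] Fz 3.5 M [0.271 0.394 0.133] open 0.010 gf 30.0 q6 57
```

In the tool's units: 12 degrees / 360 = 0.0333.

Request:
{"name": "play_rows", "arguments": {
  "motion": [
    [[0, 0, 0.0001, 0, 0, 0.0111], [0, 0, 0.0003, 0, 0, 0.0222], [0, 0, 0.0004, 0, 0, 0.0333]]
  ]
}}

```text
time_s: 15.12
position: [0.6586, -0.107, 0.1053]
tcp_rot: [[1.0, 0.03, -0.001], [0.03, -1.0, 0.001], [-0.001, -0.001, -1.0]]
force: [-2.0, 2.1, 4.7]
opening: 0.11
grasp_force: 30.0
```

```bash
python3 rd.py
```

```text
t 15.12 yaw 1.7 pos [ 0.6586 -0.107   0.1053] Ftool [-2.  -2.2] Fz 4.7 M [0.35  0.471 0.137] open 0.010 gf 30.0 q6 69
```

In the tool's units: 12 degrees / 360 = 0.0333.

Request:
{"name": "play_rows", "arguments": {
  "motion": [
    [[0, 0, 0, 0, 0, 0.0111], [0, 0, 0.0001, 0, 0, 0.0222], [0, 0, 0.0002, 0, 0, 0.0333]]
  ]
}}

```text
time_s: 15.37
position: [0.6586, -0.1068, 0.1049]
tcp_rot: [[0.984, -0.179, -0.001], [-0.179, -0.984, 0.001], [-0.001, -0.001, -1.0]]
force: [-1.6, 1.5, 2.6]
opening: 0.106
grasp_force: 30.0
```

```bash
python3 rd.py
```

```text
t 15.37 yaw -10.3 pos [ 0.6586 -0.1068  0.1049] Ftool [-1.9 -1.2] Fz 2.6 M [0.39  0.418 0.12 ] open 0.009 gf 30.0 q6 81
```

In the tool's units: 11 degrees / 360 = 0.0306.

Request:
{"name": "play_rows", "arguments": {
  "motion": [
    [[0, 0, 0.0001, 0, 0, 0.0111], [0, 0, 0.0002, 0, 0, 0.0222], [0, 0, 0.0003, 0, 0, 0.0306]]
  ]
}}

```text
time_s: 15.62
position: [0.6586, -0.1066, 0.1045]
tcp_rot: [[0.932, -0.363, -0.001], [-0.363, -0.932, 0.001], [-0.001, -0.001, -1.0]]
force: [-1.1, 2.3, 2.5]
opening: 0.113
grasp_force: 30.0
```

```bash
python3 rd.py
```

```text
t 15.62 yaw -21.3 pos [ 0.6586 -0.1066  0.1045] Ftool [-1.8 -1.7] Fz 2.5 M [0.456 0.387 0.15 ] open 0.010 gf 30.0 q6 92
```

In the tool's units: 11 degrees / 360 = 0.0306.

Request:
{"name": "play_rows", "arguments": {
  "motion": [
    [[0, 0, 0.0001, 0, 0, 0.0111], [0, 0, 0.0002, 0, 0, 0.0222], [0, 0, 0.0003, 0, 0, 0.0306]]
  ]
}}

```text
time_s: 15.87
position: [0.6587, -0.1065, 0.1041]
tcp_rot: [[0.845, -0.534, -0.001], [-0.534, -0.845, 0.001], [-0.001, -0.001, -1.0]]
force: [-1.2, 2.9, 2.5]
opening: 0.113
grasp_force: 30.0
```

```bash
python3 rd.py
```

```text
t 15.87 yaw -32.3 pos [ 0.6587 -0.1065  0.1041] Ftool [-2.6 -1.8] Fz 2.5 M [0.584 0.344 0.095] open 0.010 gf 30.0 q6 103
```

In the tool's units: 9 degrees / 360 = 0.025.

Request:
{"name": "play_rows", "arguments": {
  "motion": [
    [[0, 0, 0.0001, 0, 0, 0.0083], [0, 0, 0.0002, 0, 0, 0.0167], [0, 0, 0.0003, 0, 0, 0.025]]
  ]
}}

```text
time_s: 16.12
position: [0.6588, -0.1063, 0.1039]
tcp_rot: [[0.752, -0.659, -0.001], [-0.659, -0.752, 0.002], [-0.001, -0.001, -1.0]]
force: [-1.1, 3.0, 3.0]
opening: 0.11
grasp_force: 30.0
```

```bash
python3 rd.py
```

```text
t 16.12 yaw -41.2 pos [ 0.6588 -0.1063  0.1039] Ftool [-2.8 -1.5] Fz 3.0 M [0.592 0.3   0.112] open 0.010 gf 30.0 q6 112
```

In the tool's units: 10 degrees / 360 = 0.0278.

Request:
{"name": "play_rows", "arguments": {
  "motion": [
    [[0, 0, 0.0001, 0, 0, 0.0083], [0, 0, 0.0002, 0, 0, 0.0167], [0, 0, 0.0003, 0, 0, 0.0278]]
  ]
}}

```text
time_s: 16.37
position: [0.6589, -0.1063, 0.1036]
tcp_rot: [[0.626, -0.78, -0.0], [-0.78, -0.626, 0.002], [-0.001, -0.001, -1.0]]
force: [0.3, 3.3, 2.7]
opening: 0.114
grasp_force: 30.0
```

```bash
python3 rd.py
```

```text
t 16.37 yaw -51.3 pos [ 0.6589 -0.1063  0.1036] Ftool [-2.4 -2.3] Fz 2.7 M [0.669 0.235 0.131] open 0.010 gf 30.0 q6 122
```

In the tool's units: 8 degrees / 360 = 0.0222.

Request:
{"name": "play_rows", "arguments": {
  "motion": [
    [[0, 0, 0.0001, 0, 0, 0.0083], [0, 0, 0.0002, 0, 0, 0.0167], [0, 0, 0.0003, 0, 0, 0.0222]]
  ]
}}

```text
time_s: 16.62
position: [0.659, -0.1062, 0.1034]
tcp_rot: [[0.512, -0.859, -0.0], [-0.859, -0.512, 0.002], [-0.002, -0.001, -1.0]]
force: [-1.2, 3.8, 2.9]
opening: 0.109
grasp_force: 30.0
```

```bash
python3 rd.py
```

```text
t 16.62 yaw -59.2 pos [ 0.659  -0.1062  0.1034] Ftool [-3.9 -0.9] Fz 2.9 M [0.708 0.206 0.142] open 0.010 gf 30.0 q6 130
```

In the tool's units: 9 degrees / 360 = 0.025.

Request:
{"name": "play_rows", "arguments": {
  "motion": [
    [[0, 0, 0.0001, 0, 0, 0.0083], [0, 0, 0.0002, 0, 0, 0.0167], [0, 0, 0.0003, 0, 0, 0.025]]
  ]
}}

```text
time_s: 16.87
position: [0.6591, -0.1062, 0.1033]
tcp_rot: [[0.371, -0.929, 0.0], [-0.929, -0.371, 0.002], [-0.001, -0.001, -1.0]]
force: [0.6, 4.4, 4.7]
opening: 0.109
grasp_force: 30.1
```

```bash
python3 rd.py
```

```text
t 16.87 yaw -68.2 pos [ 0.6591 -0.1062  0.1033] Ftool [-3.9 -2.2] Fz 4.7 M [0.743 0.252 0.254] open 0.009 gf 30.1 q6 139
```

In the tool's units: 8 degrees / 360 = 0.0222.

Request:
{"name": "play_rows", "arguments": {
  "motion": [
    [[0, 0, 0.0001, 0, 0, 0.0083], [0, 0, 0.0002, 0, 0, 0.0167], [0, 0, 0.0002, 0, 0, 0.0222]]
  ]
}}

```text
time_s: 17.12
position: [0.6592, -0.1061, 0.1032]
tcp_rot: [[0.239, -0.971, 0.0], [-0.971, -0.239, 0.001], [-0.001, -0.001, -1.0]]
force: [0.2, 4.3, 3.6]
opening: 0.112
grasp_force: 30.2
```

```bash
python3 rd.py
```

```text
t 17.12 yaw -76.2 pos [ 0.6592 -0.1061  0.1032] Ftool [-4.1 -1.2] Fz 3.6 M [0.774 0.228 0.365] open 0.010 gf 30.2 q6 147
```

In the tool's units: -28 degrees / 360 = -0.0778.

Request:
{"name": "play_rows", "arguments": {
  "motion": [
    [[0, 0, 0, 0, 0, 0], [0, 0, 0, 0, 0, 0], [0, 0, -0.01, 0, 0, 0], [0, 0, -0.035, 0, 0, 0], [0, 0, -0.06, 0, 0, -0.0194], [0, 0, -0.06, 0, 0, -0.0389], [0, 0, -0.06, 0, 0, -0.0583], [0, 0, -0.06, 0, 0, -0.0778]]
  ],
  "fingers": 0.03
}}

```text
time_s: 17.78
position: [0.6596, -0.1082, 0.1635]
tcp_rot: [[0.672, -0.74, 0.002], [-0.74, -0.672, -0.001], [0.002, -0.001, -1.0]]
force: [-1.2, 0.0, -0.5]
opening: 0.344
grasp_force: 0.0
```

In the tool's units: -56 degrees / 360 = -0.1556.

Request:
{"name": "play_rows", "arguments": {
  "motion": [
    [[-0.007, 0.013, 0, 0, 0, -0.0194], [-0.014, 0.026, 0, 0, 0, -0.0389], [-0.021, 0.039, 0, 0, 0, -0.0583], [-0.028, 0.052, 0, 0, 0, -0.0778], [-0.035, 0.065, 0, 0, 0, -0.0972], [-0.042, 0.078, 0, 0, 0, -0.1167], [-0.049, 0.091, 0, 0, 0, -0.1361], [-0.056, 0.105, 0, 0, 0, -0.1556]]
  ]
}}

```text
time_s: 18.45
position: [0.5431, -0.1366, 0.1627]
tcp_rot: [[0.99, 0.144, 0.001], [0.144, -0.99, -0.001], [0.001, 0.001, -1.0]]
force: [0.4, 0.6, 0.1]
opening: 0.349
grasp_force: 0.0
```

In the tool's units: -56 degrees / 360 = -0.1556.

Request:
{"name": "play_rows", "arguments": {
  "motion": [
    [[0, 0, 0, 0, 0, -0.0194], [0, 0, 0, 0, 0, -0.0389], [0, 0, 0, 0, 0, -0.0583], [0, 0, 0, 0, 0, -0.0778], [0, 0, 0, 0, 0, -0.0972], [0, 0, 0, 0, 0, -0.1167], [0, 0, 0, 0, 0, -0.1361], [0, 0, 0, 0, 0, -0.1556]]
  ]
}}

```text
time_s: 19.12
position: [0.5437, -0.1365, 0.1626]
tcp_rot: [[0.435, 0.901, 0.001], [0.901, -0.435, -0.001], [-0.0, 0.001, -1.0]]
force: [-0.1, 0.2, -0.6]
opening: 0.345
grasp_force: 0.0
```

In the tool's units: -56 degrees / 360 = -0.1556.

Request:
{"name": "play_rows", "arguments": {
  "motion": [
    [[0, 0, 0, 0, 0, -0.0194], [0, 0, 0, 0, 0, -0.0389], [0, 0, 0, 0, 0, -0.0583], [0, 0, 0, 0, 0, -0.0778], [0, 0, 0, 0, 0, -0.0972], [0, 0, 0, 0, 0, -0.1167], [0, 0, 0, 0, 0, -0.1361], [0, 0, 0, 0, 0, -0.1556]]
  ]
}}

```text
time_s: 19.78
position: [0.5437, -0.1366, 0.1626]
tcp_rot: [[-0.504, 0.864, 0.001], [0.864, 0.504, -0.001], [-0.001, 0.0, -1.0]]
force: [0.1, 0.6, 0.0]
opening: 0.344
grasp_force: 0.0
```

```bash
python3 rd.py; python3 -c "
from h import *
print(delta((.5442,-.1345,.109),149.4))"
```

```text
t 19.78 yaw 120.2 pos [ 0.5437 -0.1366  0.1626] Ftool [0.5 0.4] Fz 0.0 M [-0.069  0.054 -0.012] open 0.030 gf 0.0 q6 -56
([0.0016, 0.0014, 0.0536], [-0.0, 0.1, -29.2])
```

In the tool's units: -29 degrees / 360 = -0.0806.

Request:
{"name": "play_rows", "arguments": {
  "motion": [
    [[0.0015, 0.0015, 0, 0, 0, -0.0194], [0.0015, 0.0015, 0, 0, 0, -0.0389], [0.0015, 0.0015, 0, 0, 0, -0.0583], [0.0015, 0.0015, 0, 0, 0, -0.0806], [0.0015, 0.0015, 0.02, 0, 0, -0.0806], [0.0015, 0.0015, 0.04, 0, 0, -0.0806], [0.0015, 0.0015, 0.0535, 0, 0, -0.0806], [0.0015, 0.0015, 0.0535, 0, 0, -0.0806]]
  ]
}}

```text
time_s: 20.45
position: [0.5425, -0.1337, 0.1065]
tcp_rot: [[-0.856, 0.517, -0.004], [0.517, 0.856, 0.002], [0.005, -0.001, -1.0]]
force: [0.1, -0.5, -0.6]
opening: 0.346
grasp_force: 0.0
```

Request:
{"name": "play_rows", "arguments": {
  "motion": [
    [[0, 0, 0, 0, 0, 0], [0, 0, 0, 0, 0, 0], [0, 0, 0, 0, 0, 0], [0, 0, 0, 0, 0, 0], [0, 0, 0, 0, 0, 0]]
  ],
  "fingers": 0.0
}}

```text
time_s: 20.87
position: [0.5447, -0.1344, 0.1095]
tcp_rot: [[-0.856, 0.517, 0.002], [0.517, 0.856, -0.001], [-0.002, -0.0, -1.0]]
force: [-0.9, -1.3, 2.9]
opening: 0.108
grasp_force: 30.0
```

```bash
python3 rd.py
```

```text
t 20.87 yaw 148.9 pos [ 0.5447 -0.1344  0.1095] Ftool [ 0.1 -1.6] Fz 2.9 M [-0.19   0.091 -0.062] open 0.009 gf 30.0 q6 -84
```

In the tool's units: 48 degrees / 360 = 0.1333.

Request:
{"name": "play_rows", "arguments": {
  "motion": [
    [[0, 0, 0.0002, 0, 0, 0.0167], [0, 0, 0.0004, 0, 0, 0.0333], [0, 0, 0.0006, 0, 0, 0.05], [0, 0, 0.0008, 0, 0, 0.0667], [0, 0, 0.001, 0, 0, 0.0833], [0, 0, 0.0012, 0, 0, 0.1], [0, 0, 0.0014, 0, 0, 0.1167], [0, 0, 0.0016, 0, 0, 0.1333]]
  ]
}}

```text
time_s: 21.53
position: [0.5448, -0.1344, 0.108]
tcp_rot: [[-0.185, 0.983, 0.002], [0.983, 0.185, -0.002], [-0.002, 0.002, -1.0]]
force: [-0.4, -1.0, 3.5]
opening: 0.111
grasp_force: 30.0
```

```bash
python3 rd.py
```

```text
t 21.53 yaw 100.6 pos [ 0.5448 -0.1344  0.108 ] Ftool [-0.9 -0.5] Fz 3.5 M [-0.246  0.102  0.097] open 0.010 gf 30.0 q6 -36
```

In the tool's units: 47 degrees / 360 = 0.1306.

Request:
{"name": "play_rows", "arguments": {
  "motion": [
    [[0, 0, 0.0002, 0, 0, 0.0167], [0, 0, 0.0003, 0, 0, 0.0333], [0, 0, 0.0005, 0, 0, 0.05], [0, 0, 0.0007, 0, 0, 0.0667], [0, 0, 0.0009, 0, 0, 0.0833], [0, 0, 0.0011, 0, 0, 0.1], [0, 0, 0.0013, 0, 0, 0.1167], [0, 0, 0.0015, 0, 0, 0.1306]]
  ]
}}

```text
time_s: 22.2
position: [0.5448, -0.1344, 0.1064]
tcp_rot: [[0.593, 0.805, 0.002], [0.805, -0.593, -0.002], [-0.0, 0.002, -1.0]]
force: [-0.7, -0.7, 3.3]
opening: 0.111
grasp_force: 30.0
```

```bash
python3 rd.py
```

```text
t 22.20 yaw 53.7 pos [ 0.5448 -0.1344  0.1064] Ftool [-1.  -0.1] Fz 3.3 M [-0.246  0.202  0.095] open 0.010 gf 30.0 q6 11
```

In the tool's units: 12 degrees / 360 = 0.0333.

Request:
{"name": "play_rows", "arguments": {
  "motion": [
    [[0, 0, 0.0002, 0, 0, 0.0111], [0, 0, 0.0003, 0, 0, 0.0222], [0, 0, 0.0004, 0, 0, 0.0333]]
  ]
}}

```text
time_s: 22.45
position: [0.5448, -0.1345, 0.106]
tcp_rot: [[0.746, 0.666, 0.002], [0.666, -0.746, -0.002], [0.0, 0.002, -1.0]]
force: [-0.3, -0.6, 2.8]
opening: 0.111
grasp_force: 30.0
```

```bash
python3 rd.py
```

```text
t 22.45 yaw 41.7 pos [ 0.5448 -0.1345  0.106 ] Ftool [-0.6  0.2] Fz 2.8 M [-0.268  0.224  0.112] open 0.010 gf 30.0 q6 23
```

In the tool's units: 15 degrees / 360 = 0.0417.

Request:
{"name": "play_rows", "arguments": {
  "motion": [
    [[0, 0, 0.0002, 0, 0, 0.0139], [0, 0, 0.0003, 0, 0, 0.0278], [0, 0, 0.0005, 0, 0, 0.0417]]
  ]
}}

```text
time_s: 22.7
position: [0.5448, -0.1345, 0.1055]
tcp_rot: [[0.893, 0.449, 0.002], [0.449, -0.893, -0.002], [0.001, 0.002, -1.0]]
force: [-0.3, -0.8, 3.9]
opening: 0.112
grasp_force: 30.0
```

```bash
python3 rd.py
```

```text
t 22.70 yaw 26.7 pos [ 0.5448 -0.1345  0.1055] Ftool [-0.6  0.6] Fz 3.9 M [-0.24   0.301  0.092] open 0.010 gf 30.0 q6 38
```

In the tool's units: 12 degrees / 360 = 0.0333.

Request:
{"name": "play_rows", "arguments": {
  "motion": [
    [[0, 0, 0.0001, 0, 0, 0.0139], [0, 0, 0.0002, 0, 0, 0.025], [0, 0, 0.0003, 0, 0, 0.0333]]
  ]
}}

```text
time_s: 22.95
position: [0.5448, -0.1345, 0.1051]
tcp_rot: [[0.967, 0.255, 0.002], [0.255, -0.967, -0.002], [0.001, 0.002, -1.0]]
force: [-0.4, -1.2, 2.5]
opening: 0.113
grasp_force: 30.0
```

```bash
python3 rd.py
```

```text
t 22.95 yaw 14.8 pos [ 0.5448 -0.1345  0.1051] Ftool [-0.7  1.1] Fz 2.5 M [-0.257  0.202  0.179] open 0.010 gf 30.0 q6 50
```

In the tool's units: 10 degrees / 360 = 0.0278.

Request:
{"name": "play_rows", "arguments": {
  "motion": [
    [[0, 0, 0.0001, 0, 0, 0.0111], [0, 0, 0.0002, 0, 0, 0.0194], [0, 0, 0.0003, 0, 0, 0.0278]]
  ]
}}

```text
time_s: 23.2
position: [0.5448, -0.1345, 0.1048]
tcp_rot: [[0.997, 0.084, 0.002], [0.084, -0.997, -0.002], [0.002, 0.002, -1.0]]
force: [1.0, -0.5, 1.7]
opening: 0.113
grasp_force: 30.0
```

```bash
python3 rd.py
```

```text
t 23.20 yaw 4.8 pos [ 0.5448 -0.1345  0.1048] Ftool [1.  0.6] Fz 1.7 M [-0.29   0.241  0.112] open 0.010 gf 30.0 q6 60
```

In the tool's units: 10 degrees / 360 = 0.0278.

Request:
{"name": "play_rows", "arguments": {
  "motion": [
    [[0, 0, 0.0001, 0, 0, 0.0111], [0, 0, 0.0002, 0, 0, 0.0194], [0, 0, 0.0003, 0, 0, 0.0278]]
  ]
}}

```text
time_s: 23.45
position: [0.5448, -0.1345, 0.1045]
tcp_rot: [[0.996, -0.091, 0.002], [-0.091, -0.996, -0.002], [0.002, 0.001, -1.0]]
force: [-1.0, -0.8, 1.0]
opening: 0.113
grasp_force: 30.0
```

```bash
python3 rd.py
```

```text
t 23.45 yaw -5.2 pos [ 0.5448 -0.1345  0.1045] Ftool [-0.9  0.9] Fz 1.0 M [-0.311  0.261  0.121] open 0.010 gf 30.0 q6 70
```

In the tool's units: 15 degrees / 360 = 0.0417.

Request:
{"name": "play_rows", "arguments": {
  "motion": [
    [[0, 0, 0.0001, 0, 0, 0.0139], [0, 0, 0.0003, 0, 0, 0.0278], [0, 0, 0.0005, 0, 0, 0.0417]]
  ]
}}

```text
time_s: 23.7
position: [0.5448, -0.1345, 0.104]
tcp_rot: [[0.938, -0.347, 0.002], [-0.347, -0.938, -0.002], [0.002, 0.001, -1.0]]
force: [0.0, -1.9, 2.9]
opening: 0.113
grasp_force: 30.0
```

```bash
python3 rd.py
```

```text
t 23.70 yaw -20.3 pos [ 0.5448 -0.1345  0.104 ] Ftool [0.7 1.8] Fz 2.9 M [-0.203  0.225  0.142] open 0.010 gf 30.0 q6 85
```

In the tool's units: 12 degrees / 360 = 0.0333.

Request:
{"name": "play_rows", "arguments": {
  "motion": [
    [[0, 0, 0.0001, 0, 0, 0.0111], [0, 0, 0.0003, 0, 0, 0.0222], [0, 0, 0.0004, 0, 0, 0.0333]]
  ]
}}

```text
time_s: 23.95
position: [0.5447, -0.1345, 0.1036]
tcp_rot: [[0.846, -0.534, 0.002], [-0.534, -0.846, -0.002], [0.002, 0.001, -1.0]]
force: [-0.2, -1.0, 2.3]
opening: 0.116
grasp_force: 30.0
```

```bash
python3 rd.py
```

```text
t 23.95 yaw -32.3 pos [ 0.5447 -0.1345  0.1036] Ftool [0.4 0.9] Fz 2.3 M [-0.21   0.223  0.101] open 0.010 gf 30.0 q6 97
```

In the tool's units: 11 degrees / 360 = 0.0306.

Request:
{"name": "play_rows", "arguments": {
  "motion": [
    [[0, 0, 0.0001, 0, 0, 0.0111], [0, 0, 0.0002, 0, 0, 0.0194], [0, 0, 0.0003, 0, 0, 0.0306]]
  ]
}}

```text
time_s: 24.2
position: [0.5447, -0.1345, 0.1032]
tcp_rot: [[0.729, -0.685, 0.002], [-0.685, -0.729, -0.002], [0.002, 0.0, -1.0]]
force: [-0.4, -1.3, 0.9]
opening: 0.115
grasp_force: 30.0
```

```bash
python3 rd.py
```

```text
t 24.20 yaw -43.2 pos [ 0.5447 -0.1345  0.1032] Ftool [0.6 1.2] Fz 0.9 M [-0.206  0.219  0.136] open 0.010 gf 30.0 q6 108
```

In the tool's units: 9 degrees / 360 = 0.025.

Request:
{"name": "play_rows", "arguments": {
  "motion": [
    [[0, 0, 0.0001, 0, 0, 0.0083], [0, 0, 0.0002, 0, 0, 0.0167], [0, 0, 0.0003, 0, 0, 0.025]]
  ]
}}

```text
time_s: 24.45
position: [0.5447, -0.1345, 0.1029]
tcp_rot: [[0.613, -0.79, 0.002], [-0.79, -0.613, -0.002], [0.002, -0.0, -1.0]]
force: [-0.7, -1.0, 1.5]
opening: 0.115
grasp_force: 30.0
```

```bash
python3 rd.py
```

```text
t 24.45 yaw -52.2 pos [ 0.5447 -0.1345  0.1029] Ftool [0.4 1.2] Fz 1.5 M [-0.225  0.294  0.12 ] open 0.010 gf 30.0 q6 117
```

201° so far and still free.

In the tool's units: 9 degrees / 360 = 0.025.

Request:
{"name": "play_rows", "arguments": {
  "motion": [
    [[0, 0, 0.0001, 0, 0, 0.0083], [0, 0, 0.0002, 0, 0, 0.0167], [0, 0, 0.0003, 0, 0, 0.025]]
  ]
}}

```text
time_s: 24.7
position: [0.5447, -0.1345, 0.1026]
tcp_rot: [[0.482, -0.876, 0.002], [-0.876, -0.482, -0.002], [0.002, -0.001, -1.0]]
force: [-0.8, -1.0, 2.7]
opening: 0.109
grasp_force: 30.0
```

```bash
python3 rd.py
```

```text
t 24.70 yaw -61.2 pos [ 0.5447 -0.1345  0.1026] Ftool [0.5 1.2] Fz 2.7 M [-0.149  0.342  0.107] open 0.009 gf 30.0 q6 126
```

In the tool's units: 8 degrees / 360 = 0.0222.

Request:
{"name": "play_rows", "arguments": {
  "motion": [
    [[0, 0, 0.0001, 0, 0, 0.0083], [0, 0, 0.0002, 0, 0, 0.0167], [0, 0, 0.0002, 0, 0, 0.0222]]
  ]
}}

```text
time_s: 24.95
position: [0.5447, -0.1345, 0.1026]
tcp_rot: [[0.356, -0.935, 0.002], [-0.935, -0.356, -0.002], [0.002, -0.001, -1.0]]
force: [-0.9, -1.3, 3.3]
opening: 0.107
grasp_force: 30.1
```

```bash
python3 rd.py
```

```text
t 24.95 yaw -69.2 pos [ 0.5447 -0.1345  0.1026] Ftool [0.9 1.3] Fz 3.3 M [-0.122  0.321  0.245] open 0.009 gf 30.1 q6 134
```

In the tool's units: 4 degrees / 360 = 0.0111.

Request:
{"name": "play_rows", "arguments": {
  "motion": [
    [[0, 0, 0.0001, 0, 0, 0.0056], [0, 0, 0.0001, 0, 0, 0.0111]]
  ]
}}

```text
time_s: 25.12
position: [0.5447, -0.1345, 0.1026]
tcp_rot: [[0.291, -0.957, 0.002], [-0.957, -0.291, -0.002], [0.002, -0.001, -1.0]]
force: [-0.8, -0.3, 3.8]
opening: 0.109
grasp_force: 30.1
```

```bash
python3 rd.py
```

```text
t 25.12 yaw -73.1 pos [ 0.5447 -0.1345  0.1026] Ftool [0.1 0.8] Fz 3.8 M [-0.116  0.273  0.315] open 0.010 gf 30.1 q6 138
```

In the tool's units: 3 degrees / 360 = 0.0083.

Request:
{"name": "play_rows", "arguments": {
  "motion": [
    [[0, 0, 0, 0, 0, 0.0042], [0, 0, 0.0001, 0, 0, 0.0083]]
  ]
}}

```text
time_s: 25.28
position: [0.5447, -0.1345, 0.1025]
tcp_rot: [[0.241, -0.971, 0.002], [-0.971, -0.241, -0.002], [0.002, -0.001, -1.0]]
force: [-0.2, -0.1, 4.1]
opening: 0.109
grasp_force: 30.2
```

```bash
python3 rd.py
```

```text
t 25.28 yaw -76.1 pos [ 0.5447 -0.1345  0.1025] Ftool [0.  0.2] Fz 4.1 M [-0.03   0.348  0.316] open 0.010 gf 30.2 q6 141
```

In the tool's units: -28 degrees / 360 = -0.0778.

Request:
{"name": "play_rows", "arguments": {
  "motion": [
    [[0, 0, 0, 0, 0, 0], [0, 0, 0, 0, 0, 0], [0, 0, -0.01, 0, 0, 0], [0, 0, -0.035, 0, 0, 0], [0, 0, -0.06, 0, 0, -0.0194], [0, 0, -0.06, 0, 0, -0.0389], [0, 0, -0.06, 0, 0, -0.0583], [0, 0, -0.06, 0, 0, -0.0778]]
  ],
  "fingers": 0.03
}}

```text
time_s: 25.95
position: [0.5445, -0.1339, 0.1627]
tcp_rot: [[0.672, -0.74, 0.002], [-0.74, -0.672, -0.001], [0.002, -0.001, -1.0]]
force: [0.2, -1.1, 0.4]
opening: 0.343
grasp_force: 0.0
```

In the tool's units: -56 degrees / 360 = -0.1556.

Request:
{"name": "play_rows", "arguments": {
  "motion": [
    [[-0.007, -0.02, 0, 0, 0, -0.0194], [-0.014, -0.04, 0, 0, 0, -0.0389], [-0.021, -0.06, 0, 0, 0, -0.0583], [-0.028, -0.08, 0, 0, 0, -0.0778], [-0.035, -0.1, 0, 0, 0, -0.0972], [-0.042, -0.12, 0, 0, 0, -0.1167], [-0.049, -0.142, 0, 0, 0, -0.1361], [-0.055, -0.163, 0, 0, 0, -0.1556]]
  ]
}}

```text
time_s: 26.62
position: [0.629, 0.0172, 0.1619]
tcp_rot: [[0.99, 0.144, -0.0], [0.144, -0.99, 0.0], [-0.0, -0.0, -1.0]]
force: [1.0, -0.6, 1.1]
opening: 0.342
grasp_force: 0.0
```

In the tool's units: -56 degrees / 360 = -0.1556.

Request:
{"name": "play_rows", "arguments": {
  "motion": [
    [[0, 0, 0, 0, 0, -0.0194], [0, 0, 0, 0, 0, -0.0389], [0, 0, 0, 0, 0, -0.0583], [0, 0, 0, 0, 0, -0.0778], [0, 0, 0, 0, 0, -0.0972], [0, 0, 0, 0, 0, -0.1167], [0, 0, 0, 0, 0, -0.1361], [0, 0, 0, 0, 0, -0.1556]]
  ]
}}

```text
time_s: 27.28
position: [0.6286, 0.0161, 0.1619]
tcp_rot: [[0.434, 0.901, -0.0], [0.901, -0.434, 0.0], [0.0, -0.0, -1.0]]
force: [-0.3, 0.4, 0.3]
opening: 0.344
grasp_force: 0.0
```

In the tool's units: -56 degrees / 360 = -0.1556.

Request:
{"name": "play_rows", "arguments": {
  "motion": [
    [[0, 0, 0, 0, 0, -0.0194], [0, 0, 0, 0, 0, -0.0389], [0, 0, 0, 0, 0, -0.0583], [0, 0, 0, 0, 0, -0.0778], [0, 0, 0, 0, 0, -0.0972], [0, 0, 0, 0, 0, -0.1167], [0, 0, 0, 0, 0, -0.1361], [0, 0, 0, 0, 0, -0.1556]]
  ]
}}

```text
time_s: 27.95
position: [0.6286, 0.0161, 0.1619]
tcp_rot: [[-0.504, 0.864, -0.0], [0.864, 0.504, 0.0], [0.0, 0.0, -1.0]]
force: [-0.2, 1.1, 0.7]
opening: 0.344
grasp_force: 0.0
```

```bash
python3 rd.py; python3 -c "
from h import *
print(delta((.6295,.0154,.109),134.4))"
```

```text
t 27.95 yaw 120.2 pos [0.6286 0.0161 0.1619] Ftool [1.1 0.4] Fz 0.7 M [0.003 0.007 0.105] open 0.030 gf 0.0 q6 -39
([-0.0011, 0.0004, 0.0529], [0.0, -0.0, -14.2])
```

In the tool's units: -14 degrees / 360 = -0.0389.

Request:
{"name": "play_rows", "arguments": {
  "motion": [
    [[-0.001, 0.0005, 0, 0, 0, -0.0194], [-0.001, 0.0005, 0, 0, 0, -0.0389], [-0.001, 0.0005, 0.01, 0, 0, -0.0389], [-0.001, 0.0005, 0.025, 0, 0, -0.0389], [-0.001, 0.0005, 0.04, 0, 0, -0.0389], [-0.001, 0.0005, 0.053, 0, 0, -0.0389], [-0.001, 0.0005, 0.053, 0, 0, -0.0389], [-0.001, 0.0005, 0.053, 0, 0, -0.0389]]
  ]
}}

```text
time_s: 28.62
position: [0.6288, 0.0155, 0.1074]
tcp_rot: [[-0.692, 0.722, -0.003], [0.722, 0.692, 0.0], [0.002, -0.002, -1.0]]
force: [-0.3, -0.6, -0.1]
opening: 0.349
grasp_force: 0.0
```

Request:
{"name": "play_rows", "arguments": {
  "motion": [
    [[0, 0, 0, 0, 0, 0], [0, 0, 0, 0, 0, 0], [0, 0, 0, 0, 0, 0], [0, 0, 0, 0, 0, 0], [0, 0, 0, 0, 0, 0]]
  ],
  "fingers": 0.0
}}

```text
time_s: 29.03
position: [0.6302, 0.0153, 0.1091]
tcp_rot: [[-0.693, 0.721, 0.002], [0.721, 0.693, -0.0], [-0.001, 0.001, -1.0]]
force: [0.4, -0.2, 1.7]
opening: 0.113
grasp_force: 29.9
```

```bash
python3 rd.py
```

```text
t 29.03 yaw 133.9 pos [0.6302 0.0153 0.1091] Ftool [-0.4  0.2] Fz 1.7 M [0.037 0.008 0.088] open 0.010 gf 29.9 q6 -53
```

In the tool's units: 48 degrees / 360 = 0.1333.

Request:
{"name": "play_rows", "arguments": {
  "motion": [
    [[0, 0, 0.0002, 0, 0, 0.0167], [0, 0, 0.0004, 0, 0, 0.0333], [0, 0, 0.0006, 0, 0, 0.05], [0, 0, 0.0008, 0, 0, 0.0667], [0, 0, 0.001, 0, 0, 0.0833], [0, 0, 0.0012, 0, 0, 0.1], [0, 0, 0.0014, 0, 0, 0.1167], [0, 0, 0.0016, 0, 0, 0.1333]]
  ]
}}

```text
time_s: 29.7
position: [0.6299, 0.0152, 0.1075]
tcp_rot: [[0.076, 0.997, 0.001], [0.997, -0.076, -0.0], [-0.0, 0.001, -1.0]]
force: [-0.9, 0.5, 3.5]
opening: 0.108
grasp_force: 29.9
```

```bash
python3 rd.py
```

```text
t 29.70 yaw 85.6 pos [0.6299 0.0152 0.1075] Ftool [ 0.4 -1. ] Fz 3.5 M [-0.098  0.221  0.124] open 0.009 gf 29.9 q6 -4
```

In the tool's units: 47 degrees / 360 = 0.1306.

Request:
{"name": "play_rows", "arguments": {
  "motion": [
    [[0, 0, 0.0001, 0, 0, 0.0167], [0, 0, 0.0003, 0, 0, 0.0333], [0, 0, 0.0005, 0, 0, 0.05], [0, 0, 0.0007, 0, 0, 0.0667], [0, 0, 0.0009, 0, 0, 0.0833], [0, 0, 0.0011, 0, 0, 0.1], [0, 0, 0.0013, 0, 0, 0.1167], [0, 0, 0.0015, 0, 0, 0.1306]]
  ]
}}

```text
time_s: 30.37
position: [0.6296, 0.0153, 0.1059]
tcp_rot: [[0.781, 0.624, 0.0], [0.624, -0.781, -0.0], [-0.0, 0.0, -1.0]]
force: [-1.2, 0.2, 2.1]
opening: 0.109
grasp_force: 29.9
```

```bash
python3 rd.py
```

```text
t 30.37 yaw 38.6 pos [0.6296 0.0153 0.1059] Ftool [-0.9 -0.9] Fz 2.1 M [-0.038  0.255  0.038] open 0.010 gf 29.9 q6 43
```

In the tool's units: 15 degrees / 360 = 0.0417.

Request:
{"name": "play_rows", "arguments": {
  "motion": [
    [[0, 0, 0.0002, 0, 0, 0.0139], [0, 0, 0.0003, 0, 0, 0.0278], [0, 0, 0.0005, 0, 0, 0.0417]]
  ]
}}

```text
time_s: 30.62
position: [0.6295, 0.0154, 0.1054]
tcp_rot: [[0.916, 0.401, -0.0], [0.401, -0.916, -0.0], [-0.0, 0.0, -1.0]]
force: [-0.6, 0.8, 2.4]
opening: 0.111
grasp_force: 29.9
```

```bash
python3 rd.py
```

```text
t 30.62 yaw 23.7 pos [0.6295 0.0154 0.1054] Ftool [-0.2 -1. ] Fz 2.4 M [0.018 0.337 0.146] open 0.010 gf 29.9 q6 58
```

In the tool's units: 12 degrees / 360 = 0.0333.

Request:
{"name": "play_rows", "arguments": {
  "motion": [
    [[0, 0, 0.0002, 0, 0, 0.0111], [0, 0, 0.0003, 0, 0, 0.0222], [0, 0, 0.0004, 0, 0, 0.0333]]
  ]
}}

```text
time_s: 30.87
position: [0.6295, 0.0155, 0.105]
tcp_rot: [[0.979, 0.203, -0.0], [0.203, -0.979, 0.0], [-0.0, -0.0, -1.0]]
force: [-0.7, 1.0, 2.4]
opening: 0.115
grasp_force: 29.9
```

```bash
python3 rd.py
```

```text
t 30.87 yaw 11.7 pos [0.6295 0.0155 0.105 ] Ftool [-0.5 -1.1] Fz 2.4 M [0.051 0.354 0.127] open 0.010 gf 29.9 q6 70
```

In the tool's units: 15 degrees / 360 = 0.0417.

Request:
{"name": "play_rows", "arguments": {
  "motion": [
    [[0, 0, 0.0002, 0, 0, 0.0139], [0, 0, 0.0003, 0, 0, 0.0278], [0, 0, 0.0005, 0, 0, 0.0417]]
  ]
}}

```text
time_s: 31.12
position: [0.6295, 0.0156, 0.1045]
tcp_rot: [[0.998, -0.058, -0.0], [-0.058, -0.998, 0.0], [-0.0, -0.0, -1.0]]
force: [-0.9, 1.4, 3.2]
opening: 0.108
grasp_force: 29.9
```

```bash
python3 rd.py
```

```text
t 31.12 yaw -3.3 pos [0.6295 0.0156 0.1045] Ftool [-1.  -1.4] Fz 3.2 M [0.142 0.354 0.065] open 0.009 gf 29.9 q6 85
```

In the tool's units: 15 degrees / 360 = 0.0417.

Request:
{"name": "play_rows", "arguments": {
  "motion": [
    [[0, 0, 0.0002, 0, 0, 0.0139], [0, 0, 0.0003, 0, 0, 0.0278], [0, 0, 0.0005, 0, 0, 0.0417]]
  ]
}}

```text
time_s: 31.37
position: [0.6296, 0.0157, 0.1041]
tcp_rot: [[0.949, -0.315, 0.0], [-0.315, -0.949, 0.0], [-0.0, -0.0, -1.0]]
force: [-1.5, 1.6, 1.8]
opening: 0.107
grasp_force: 29.9
```

```bash
python3 rd.py
```

```text
t 31.37 yaw -18.3 pos [0.6296 0.0157 0.1041] Ftool [-1.9 -1. ] Fz 1.8 M [0.184 0.343 0.166] open 0.009 gf 29.9 q6 100
```

In the tool's units: -24 degrees / 360 = -0.0667.

Request:
{"name": "play_rows", "arguments": {
  "motion": [
    [[0, 0, 0, 0, 0, 0], [0, 0, 0, 0, 0, 0], [0, 0, -0.01, 0, 0, 0], [0, 0, -0.03, 0, 0, 0], [0, 0, -0.03, 0, 0, -0.0167], [0, 0, -0.03, 0, 0, -0.0333], [0, 0, -0.03, 0, 0, -0.05], [0, 0, -0.03, 0, 0, -0.0667]]
  ],
  "fingers": 0.03
}}

```text
time_s: 32.03
position: [0.63, 0.0151, 0.1343]
tcp_rot: [[0.994, 0.109, 0.001], [0.109, -0.994, -0.0], [0.001, 0.0, -1.0]]
force: [0.6, 0.0, 0.4]
opening: 0.342
grasp_force: 0.0
```

In the tool's units: -56 degrees / 360 = -0.1556.

Request:
{"name": "play_rows", "arguments": {
  "motion": [
    [[0, 0, 0, 0, 0, -0.0194], [0, 0, 0, 0, 0, -0.0389], [0, 0, 0, 0, 0, -0.0583], [0, 0, 0, 0, 0, -0.0778], [0, 0, 0, 0, 0, -0.0972], [0, 0, 0, 0, 0, -0.1167], [0, 0, 0, 0, 0, -0.1361], [0, 0, 0, 0, 0, -0.1556]]
  ]
}}

```text
time_s: 32.7
position: [0.6299, 0.0151, 0.1341]
tcp_rot: [[0.465, 0.885, 0.001], [0.885, -0.465, -0.0], [0.0, 0.001, -1.0]]
force: [-0.0, -0.3, -0.7]
opening: 0.34
grasp_force: 0.0
```

In the tool's units: -56 degrees / 360 = -0.1556.

Request:
{"name": "play_rows", "arguments": {
  "motion": [
    [[0, 0, 0, 0, 0, -0.0194], [0, 0, 0, 0, 0, -0.0389], [0, 0, 0, 0, 0, -0.0583], [0, 0, 0, 0, 0, -0.0778], [0, 0, 0, 0, 0, -0.0972], [0, 0, 0, 0, 0, -0.1167], [0, 0, 0, 0, 0, -0.1361], [0, 0, 0, 0, 0, -0.1556]]
  ]
}}

```text
time_s: 33.37
position: [0.6299, 0.0151, 0.1341]
tcp_rot: [[-0.474, 0.88, 0.001], [0.88, 0.474, -0.0], [-0.001, 0.001, -1.0]]
force: [0.8, 0.7, -0.0]
opening: 0.344
grasp_force: 0.0
```

In the tool's units: -44 degrees / 360 = -0.1222.

Request:
{"name": "play_rows", "arguments": {
  "motion": [
    [[0, 0, 0, 0, 0, -0.0194], [0, 0, 0, 0, 0, -0.0389], [0, 0, 0, 0, 0, -0.0583], [0, 0, 0, 0, 0, -0.0778], [0, 0, 0, 0, 0, -0.0972], [0, 0, 0, 0, 0, -0.1111], [0, 0, 0, 0, 0, -0.1222], [0, 0, 0, 0, 0, -0.1222]]
  ]
}}

```text
time_s: 34.03
position: [0.63, 0.0151, 0.134]
tcp_rot: [[-0.951, 0.309, 0.001], [0.309, 0.951, -0.0], [-0.001, 0.0, -1.0]]
force: [0.5, -0.6, -0.0]
opening: 0.341
grasp_force: 0.0
```

```bash
python3 rd.py;  python3 -c "
from h import *
print(delta((.6295,.0155,.104),161.7))"
```

```text
t 34.03 yaw 162.0 pos [0.63   0.0151 0.134 ] Ftool [-0.6 -0.4] Fz -0.0 M [0.019 0.016 0.036] open 0.030 gf 0.0 q6 -81
([0.0006, 0.0002, 0.03], [0.0, 0.0, 0.3])
```

Request:
{"name": "play_rows", "arguments": {
  "motion": [
    [[0, 0, 0.01, 0, 0, 0], [0, 0, 0.02, 0, 0, 0], [0, 0, 0.03, 0, 0, 0], [0, 0, 0.03, 0, 0, 0], [0, 0, 0.03, 0, 0, 0]]
  ]
}}

```text
time_s: 34.45
position: [0.6287, 0.0154, 0.1018]
tcp_rot: [[-0.95, 0.311, -0.003], [0.311, 0.95, 0.0], [0.003, -0.001, -1.0]]
force: [0.2, -0.4, -0.3]
opening: 0.342
grasp_force: 0.0
```

Request:
{"name": "play_rows", "arguments": {
  "motion": [
    [[0, 0, 0, 0, 0, 0], [0, 0, 0, 0, 0, 0], [0, 0, 0, 0, 0, 0], [0, 0, 0, 0, 0, 0], [0, 0, 0, 0, 0, 0]]
  ],
  "fingers": 0.0
}}

```text
time_s: 34.87
position: [0.63, 0.0155, 0.1038]
tcp_rot: [[-0.95, 0.311, 0.001], [0.311, 0.95, 0.0], [-0.001, 0.001, -1.0]]
force: [-0.3, 1.6, 0.5]
opening: 0.109
grasp_force: 30.0
```

```bash
python3 rd.py
```

```text
t 34.87 yaw 161.9 pos [0.63   0.0155 0.1038] Ftool [0.8 1.5] Fz 0.5 M [ 0.22  -0.038  0.057] open 0.010 gf 30.0 q6 -81
```

In the tool's units: 15 degrees / 360 = 0.0417.

Request:
{"name": "play_rows", "arguments": {
  "motion": [
    [[0, 0, 0.0002, 0, 0, 0.0139], [0, 0, 0.0003, 0, 0, 0.0278], [0, 0, 0.0005, 0, 0, 0.0417]]
  ]
}}

```text
time_s: 35.12
position: [0.63, 0.0155, 0.1033]
tcp_rot: [[-0.836, 0.549, 0.001], [0.549, 0.836, 0.0], [-0.001, 0.001, -1.0]]
force: [0.7, 1.5, 0.6]
opening: 0.111
grasp_force: 30.0
```

```bash
python3 rd.py
```

```text
t 35.12 yaw 146.7 pos [0.63   0.0155 0.1033] Ftool [0.2 1.6] Fz 0.6 M [ 0.178 -0.07   0.08 ] open 0.010 gf 30.0 q6 -65
```

In the tool's units: 15 degrees / 360 = 0.0417.

Request:
{"name": "play_rows", "arguments": {
  "motion": [
    [[0, 0, 0.0002, 0, 0, 0.0139], [0, 0, 0.0003, 0, 0, 0.0278], [0, 0, 0.0005, 0, 0, 0.0417]]
  ]
}}

```text
time_s: 35.37
position: [0.63, 0.0155, 0.1028]
tcp_rot: [[-0.665, 0.747, 0.001], [0.747, 0.665, -0.0], [-0.001, 0.001, -1.0]]
force: [1.2, 1.6, 1.5]
opening: 0.108
grasp_force: 30.0
```

```bash
python3 rd.py
```

```text
t 35.37 yaw 131.7 pos [0.63   0.0155 0.1028] Ftool [0.4 2. ] Fz 1.5 M [0.058 0.041 0.143] open 0.009 gf 30.0 q6 -50
```

In the tool's units: 10 degrees / 360 = 0.0278.

Request:
{"name": "play_rows", "arguments": {
  "motion": [
    [[0, 0, 0.0001, 0, 0, 0.0083], [0, 0, 0.0002, 0, 0, 0.0167], [0, 0, 0.0003, 0, 0, 0.0278]]
  ]
}}

```text
time_s: 35.62
position: [0.63, 0.0154, 0.1025]
tcp_rot: [[-0.526, 0.85, 0.001], [0.85, 0.526, -0.0], [-0.001, 0.001, -1.0]]
force: [-0.2, -0.6, 0.5]
opening: 0.111
grasp_force: 30.0
```

```bash
python3 rd.py
```

```text
t 35.62 yaw 121.8 pos [0.63   0.0154 0.1025] Ftool [-0.4 -0.4] Fz 0.5 M [ 0.046 -0.041  0.132] open 0.010 gf 30.0 q6 -40
```

In the tool's units: 9 degrees / 360 = 0.025.

Request:
{"name": "play_rows", "arguments": {
  "motion": [
    [[0, 0, 0.0001, 0, 0, 0.0083], [0, 0, 0.0002, 0, 0, 0.0167], [0, 0, 0.0003, 0, 0, 0.025]]
  ]
}}

```text
time_s: 35.87
position: [0.63, 0.0155, 0.1024]
tcp_rot: [[-0.387, 0.922, 0.001], [0.922, 0.387, -0.0], [-0.001, 0.001, -1.0]]
force: [-1.2, 0.2, 1.8]
opening: 0.113
grasp_force: 30.0
```

```bash
python3 rd.py
```

```text
t 35.87 yaw 112.8 pos [0.63   0.0155 0.1024] Ftool [ 0.6 -1. ] Fz 1.8 M [0.105 0.119 0.259] open 0.010 gf 30.0 q6 -32
```

In the tool's units: 4 degrees / 360 = 0.0111.

Request:
{"name": "play_rows", "arguments": {
  "motion": [
    [[0, 0, 0.0001, 0, 0, 0.0056], [0, 0, 0.0001, 0, 0, 0.0111]]
  ]
}}

```text
time_s: 36.03
position: [0.63, 0.0154, 0.1024]
tcp_rot: [[-0.323, 0.946, 0.001], [0.946, 0.323, -0.0], [-0.001, 0.001, -1.0]]
force: [0.8, 1.2, 2.4]
opening: 0.11
grasp_force: 30.1
```

```bash
python3 rd.py
```

```text
t 36.03 yaw 108.9 pos [0.63   0.0154 0.1024] Ftool [0.9 1.2] Fz 2.4 M [0.053 0.119 0.251] open 0.010 gf 30.1 q6 -28
```

In the tool's units: 3 degrees / 360 = 0.0083.

Request:
{"name": "play_rows", "arguments": {
  "motion": [
    [[0, 0, 0.0001, 0, 0, 0.0042], [0, 0, 0.0001, 0, 0, 0.0083]]
  ]
}}

```text
time_s: 36.2
position: [0.63, 0.0154, 0.1023]
tcp_rot: [[-0.274, 0.962, 0.001], [0.962, 0.274, -0.0], [-0.001, 0.001, -1.0]]
force: [-0.2, 1.3, 2.6]
opening: 0.112
grasp_force: 30.1
```

```bash
python3 rd.py
```

```text
t 36.20 yaw 105.9 pos [0.63   0.0154 0.1023] Ftool [1.3 0.2] Fz 2.6 M [0.042 0.13  0.296] open 0.010 gf 30.1 q6 -25
```

In the tool's units: 3 degrees / 360 = 0.0083.

Request:
{"name": "play_rows", "arguments": {
  "motion": [
    [[0, 0, 0, 0, 0, 0.0042], [0, 0, 0.0001, 0, 0, 0.0083]]
  ]
}}

```text
time_s: 36.37
position: [0.63, 0.0155, 0.1023]
tcp_rot: [[-0.223, 0.975, 0.001], [0.975, 0.223, -0.0], [-0.001, 0.001, -1.0]]
force: [-0.5, 0.8, 3.7]
opening: 0.113
grasp_force: 30.1
```

```bash
python3 rd.py
```

```text
t 36.37 yaw 102.9 pos [0.63   0.0155 0.1023] Ftool [ 0.9 -0.3] Fz 3.7 M [0.066 0.143 0.338] open 0.010 gf 30.1 q6 -22
```

All four are home. The bars now all lie near yaw 104°/-76°, so I'll recheck nut1, which was tightened while the platen was tilted.

Request:
{"name": "play_rows", "arguments": {
  "motion": [
    [[0, 0, 0, 0, 0, 0], [0, 0, 0, 0, 0, 0], [0, 0, -0.01, 0, 0, 0], [0, 0, -0.03, 0, 0, 0], [-0.0002, -0.025, -0.04, 0, 0, 0], [-0.0005, -0.055, -0.04, 0, 0, 0], [-0.001, -0.085, -0.04, 0, 0, 0], [-0.001, -0.118, -0.04, 0, 0, 0]]
  ],
  "fingers": 0.03
}}

```text
time_s: 37.03
position: [0.5147, -0.0124, 0.1425]
tcp_rot: [[-0.224, 0.975, 0.003], [0.975, 0.224, -0.001], [-0.001, 0.002, -1.0]]
force: [0.2, -1.0, -0.7]
opening: 0.345
grasp_force: 0.0
```

Request:
{"name": "play_rows", "arguments": {
  "motion": [
    [[0, 0, 0, 0, 0, 0], [0, 0, 0, 0, 0, 0]]
  ]
}}

```text
time_s: 37.2
position: [0.5133, -0.0121, 0.1421]
tcp_rot: [[-0.222, 0.975, -0.001], [0.975, 0.222, 0.0], [0.0, -0.001, -1.0]]
force: [1.4, -0.2, -0.2]
opening: 0.344
grasp_force: 0.0
```

```bash
python3 rd.py;  python3 - <<'E'
from h import *
print(delta((.515,-.0123,.1025),103))
f=[imaging.capture(c)["frame"] for c in("scene","side")]
im=np.hstack([cv2.resize(f[0][130:330,100:400],(400,267)),cv2.resize(f[1][130:330,230:530],(400,267))])
cv2.imwrite("pics/g5.png",im[:,:,::-1])
E
```

```text
t 37.20 yaw 102.8 pos [ 0.5133 -0.0121  0.1421] Ftool [-0.5  1.4] Fz -0.2 M [-0.067  0.046 -0.003] open 0.030 gf 0.0 q6 -27
([-0.0006, 0.0017, 0.0396], [-0.1, -0.0, -0.2])
```

View pics/g5.png

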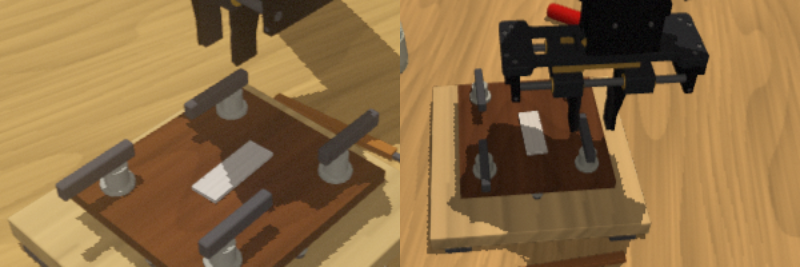

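The platen is level, the rule is in place and all four bars are parallel. Checking nut1.

Request:
{"name": "play_rows", "arguments": {
  "motion": [
    [[-0.0005, 0.0015, 0.01, 0, 0, 0], [-0.0005, 0.0015, 0.02, 0, 0, 0], [-0.0005, 0.0015, 0.03, 0, 0, 0], [-0.0005, 0.0015, 0.0395, 0, 0, 0], [-0.0005, 0.0015, 0.0395, 0, 0, 0], [-0.0005, 0.0015, 0.0395, 0, 0, 0]]
  ]
}}

```text
time_s: 37.8
position: [0.5158, -0.0119, 0.1006]
tcp_rot: [[-0.223, 0.975, -0.003], [0.975, 0.223, 0.001], [0.001, -0.003, -1.0]]
force: [-0.8, -0.3, 0.5]
opening: 0.345
grasp_force: 0.0
```

Request:
{"name": "play_rows", "arguments": {
  "motion": [
    [[0, 0, 0, 0, 0, 0], [0, 0, 0, 0, 0, 0], [0, 0, 0, 0, 0, 0], [0, 0, 0, 0, 0, 0], [0, 0, 0, 0, 0, 0]]
  ],
  "fingers": 0.0
}}

```text
time_s: 38.22
position: [0.5155, -0.0123, 0.1023]
tcp_rot: [[-0.225, 0.974, -0.002], [0.974, 0.225, -0.001], [-0.0, -0.002, -1.0]]
force: [-2.5, -1.3, 2.4]
opening: 0.108
grasp_force: 30.0
```

```bash
python3 rd.py
```

```text
t 38.22 yaw 103.0 pos [ 0.5155 -0.0123  0.1023] Ftool [-0.7 -2.8] Fz 2.4 M [-0.393  0.543  0.24 ] open 0.009 gf 30.0 q6 -27
```

In the tool's units: 2 degrees / 360 = 0.0056.

Request:
{"name": "play_rows", "arguments": {
  "motion": [
    [[0, 0, 0, 0, 0, 0.0028], [0, 0, 0.0001, 0, 0, 0.0056]]
  ]
}}

```text
time_s: 38.38
position: [0.5154, -0.0123, 0.1023]
tcp_rot: [[-0.189, 0.982, -0.002], [0.982, 0.189, -0.001], [-0.0, -0.002, -1.0]]
force: [-4.3, -2.1, 7.4]
opening: 0.114
grasp_force: 30.3
```

```bash
python3 rd.py
```

```text
t 38.38 yaw 100.9 pos [ 0.5154 -0.0123  0.1023] Ftool [-1.2 -4.6] Fz 7.4 M [-0.36   0.846  0.425] open 0.010 gf 30.3 q6 -25
```

In the tool's units: 1 degrees / 360 = 0.0028.

Request:
{"name": "play_rows", "arguments": {
  "motion": [
    [[0, 0, 0, 0, 0, 0.0028]]
  ]
}}

```text
time_s: 38.47
position: [0.5154, -0.0123, 0.1023]
tcp_rot: [[-0.172, 0.985, -0.002], [0.985, 0.172, -0.001], [-0.0, -0.002, -1.0]]
force: [-4.3, -2.1, 5.6]
opening: 0.115
grasp_force: 30.3
```

```bash
python3 rd.py
```

```text
t 38.47 yaw 99.9 pos [ 0.5154 -0.0123  0.1023] Ftool [-1.3 -4.6] Fz 5.6 M [-0.411  0.731  0.391] open 0.010 gf 30.3 q6 -24
```

In the tool's units: -4 degrees / 360 = -0.0111.

Request:
{"name": "play_rows", "arguments": {
  "motion": [
    [[0, 0, 0, 0, 0, 0], [0, 0, 0, 0, 0, 0], [0, 0, -0.02, 0, 0, 0], [0, 0, -0.04, 0, 0, 0], [-0.025, 0.027, -0.05, 0, 0, -0.0056], [-0.05, 0.053, -0.05, 0, 0, -0.0111], [-0.075, 0.08, -0.05, 0, 0, -0.0111], [-0.1, 0.106, -0.05, 0, 0, -0.0111]]
  ],
  "fingers": 0.03
}}

```text
time_s: 39.13
position: [0.6405, -0.0931, 0.1526]
tcp_rot: [[-0.239, 0.971, 0.003], [0.971, 0.239, 0.0], [-0.001, 0.003, -1.0]]
force: [1.1, -0.4, -0.2]
opening: 0.344
grasp_force: 0.0
```

Request:
{"name": "play_rows", "arguments": {
  "motion": [
    [[-0.0188, 0.018, 0, 0, 0, 0], [-0.0188, 0.018, 0, 0, 0, 0], [-0.0188, 0.018, 0, 0, 0, 0]]
  ]
}}

```text
time_s: 39.38
position: [0.6614, -0.1072, 0.1513]
tcp_rot: [[-0.238, 0.971, 0.002], [0.971, 0.238, 0.0], [0.0, 0.002, -1.0]]
force: [-0.9, -0.1, 0.3]
opening: 0.344
grasp_force: 0.0
```

```bash
python3 rd.py;  python3 -c "
from h import *
print(delta((.659,-.1068,.1025),103.8))"
```

```text
t 39.38 yaw 103.8 pos [ 0.6614 -0.1072  0.1513] Ftool [ 0.1 -0.9] Fz 0.3 M [-0.064  0.117 -0.039] open 0.030 gf 0.0 q6 -33
([0.0009, -0.0023, 0.0488], [0.1, -0.0, -0.0])
```

Request:
{"name": "play_rows", "arguments": {
  "motion": [
    [[0.001, -0.002, 0.015, 0, 0, 0], [0.001, -0.002, 0.03, 0, 0, 0], [0.001, -0.002, 0.0485, 0, 0, 0], [0.001, -0.002, 0.0485, 0, 0, 0], [0.001, -0.002, 0.0485, 0, 0, 0]]
  ]
}}

```text
time_s: 39.8
position: [0.6561, -0.1046, 0.1023]
tcp_rot: [[-0.24, 0.971, -0.004], [0.971, 0.24, 0.002], [0.003, -0.003, -1.0]]
force: [-0.3, -0.0, -0.7]
opening: 0.341
grasp_force: 0.0
```

Request:
{"name": "play_rows", "arguments": {
  "motion": [
    [[0, 0, 0, 0, 0, 0], [0, 0, 0, 0, 0, 0], [0, 0, 0, 0, 0, 0], [0, 0, 0, 0, 0, 0], [0, 0, 0, 0, 0, 0]]
  ],
  "fingers": 0.0
}}

```text
time_s: 40.22
position: [0.6591, -0.1059, 0.1045]
tcp_rot: [[-0.24, 0.971, 0.003], [0.971, 0.24, -0.0], [-0.001, 0.003, -1.0]]
force: [0.8, 1.5, 2.2]
opening: 0.112
grasp_force: 30.0
```

```bash
python3 rd.py
```

```text
t 40.22 yaw 103.9 pos [ 0.6591 -0.1059  0.1045] Ftool [1.2 1.1] Fz 2.2 M [ 0.176 -0.194  0.332] open 0.010 gf 30.0 q6 -33
```

In the tool's units: 1 degrees / 360 = 0.0028.

Request:
{"name": "play_rows", "arguments": {
  "motion": [
    [[0, 0, 0, 0, 0, 0.0028]]
  ]
}}

```text
time_s: 40.3
position: [0.6591, -0.1058, 0.1045]
tcp_rot: [[-0.223, 0.975, 0.003], [0.975, 0.223, -0.001], [-0.001, 0.003, -1.0]]
force: [1.4, 1.8, 3.4]
opening: 0.11
grasp_force: 30.2
```

```bash
python3 rd.py
```

```text
t 40.30 yaw 102.9 pos [ 0.6591 -0.1058  0.1045] Ftool [1.5 1.8] Fz 3.4 M [ 0.212 -0.245  0.384] open 0.010 gf 30.2 q6 -32
```

In the tool's units: 1 degrees / 360 = 0.0028.

Request:
{"name": "play_rows", "arguments": {
  "motion": [
    [[0, 0, 0, 0, 0, 0.0028]]
  ]
}}

```text
time_s: 40.38
position: [0.6591, -0.1058, 0.1045]
tcp_rot: [[-0.205, 0.979, 0.003], [0.979, 0.205, -0.001], [-0.001, 0.003, -1.0]]
force: [2.0, 2.8, 4.7]
opening: 0.114
grasp_force: 30.2
```

```bash
python3 rd.py
```

```text
t 40.38 yaw 101.8 pos [ 0.6591 -0.1058  0.1045] Ftool [2.4 2.6] Fz 4.7 M [ 0.267 -0.346  0.327] open 0.010 gf 30.2 q6 -31
```

In the tool's units: -2 degrees / 360 = -0.0056.

Request:
{"name": "play_rows", "arguments": {
  "motion": [
    [[0, 0, 0, 0, 0, 0], [0, 0, 0, 0, 0, 0], [0, 0, -0.02, 0, 0, 0], [0, 0, -0.04, 0, 0, 0], [-0.001, -0.03, -0.05, 0, 0, -0.0028], [-0.002, -0.06, -0.05, 0, 0, -0.0056], [-0.003, -0.09, -0.05, 0, 0, -0.0056], [-0.0045, -0.118, -0.05, 0, 0, -0.0056]]
  ],
  "fingers": 0.03
}}

```text
time_s: 41.05
position: [0.5405, -0.1345, 0.1529]
tcp_rot: [[-0.24, 0.971, -0.003], [0.971, 0.24, 0.001], [0.001, -0.003, -1.0]]
force: [0.8, -0.5, 0.5]
opening: 0.343
grasp_force: 0.0
```

Request:
{"name": "play_rows", "arguments": {
  "motion": [
    [[0, 0, 0, 0, 0, 0], [0, 0, 0, 0, 0, 0], [0, 0, 0, 0, 0, 0], [0, 0, 0, 0, 0, 0]]
  ]
}}

```text
time_s: 41.38
position: [0.5444, -0.1349, 0.1533]
tcp_rot: [[-0.24, 0.971, 0.001], [0.971, 0.24, -0.0], [-0.001, 0.001, -1.0]]
force: [0.1, -0.6, 0.6]
opening: 0.348
grasp_force: 0.0
```

```bash
python3 rd.py;  python3 -c "
from h import *
print(delta((.5447,-.1345,.103),103.9))"
```

```text
t 41.38 yaw 103.9 pos [ 0.5444 -0.1349  0.1533] Ftool [-0.6 -0.1] Fz 0.6 M [-0.019  0.084  0.026] open 0.030 gf 0.0 q6 -39
([0.0003, 0.0003, 0.0503], [0.0, 0.0, -0.0])
```

Request:
{"name": "play_rows", "arguments": {
  "motion": [
    [[0, 0, 0.015, 0, 0, 0], [0, 0, 0.03, 0, 0, 0], [0, 0, 0.05, 0, 0, 0], [0, 0, 0.05, 0, 0, 0], [0, 0, 0.05, 0, 0, 0]]
  ]
}}

```text
time_s: 41.8
position: [0.5434, -0.1341, 0.1024]
tcp_rot: [[-0.241, 0.971, -0.002], [0.971, 0.241, 0.001], [0.001, -0.002, -1.0]]
force: [0.3, -0.3, 1.0]
opening: 0.348
grasp_force: 0.0
```

Request:
{"name": "play_rows", "arguments": {
  "motion": [
    [[0, 0, 0, 0, 0, 0], [0, 0, 0, 0, 0, 0], [0, 0, 0, 0, 0, 0], [0, 0, 0, 0, 0, 0], [0, 0, 0, 0, 0, 0]]
  ],
  "fingers": 0.0
}}

```text
time_s: 42.22
position: [0.5447, -0.1347, 0.1043]
tcp_rot: [[-0.24, 0.971, 0.003], [0.971, 0.24, -0.001], [-0.002, 0.003, -1.0]]
force: [2.6, 2.4, 1.9]
opening: 0.11
grasp_force: 30.0
```

In the tool's units: 1 degrees / 360 = 0.0028.

Request:
{"name": "play_rows", "arguments": {
  "motion": [
    [[0, 0, 0, 0, 0, 0.0028]]
  ]
}}

```text
time_s: 42.3
position: [0.5447, -0.1347, 0.1043]
tcp_rot: [[-0.223, 0.975, 0.003], [0.975, 0.223, -0.001], [-0.002, 0.003, -1.0]]
force: [1.8, 2.3, 2.2]
opening: 0.109
grasp_force: 30.1
```

```bash
python3 rd.py
```

```text
t 42.30 yaw 102.9 pos [ 0.5447 -0.1347  0.1043] Ftool [1.8 2.3] Fz 2.2 M [ 0.361 -0.397  0.316] open 0.010 gf 30.1 q6 -38
```

In the tool's units: 1 degrees / 360 = 0.0028.

Request:
{"name": "play_rows", "arguments": {
  "motion": [
    [[0, 0, 0, 0, 0, 0.0028]]
  ]
}}

```text
time_s: 42.38
position: [0.5446, -0.1347, 0.1043]
tcp_rot: [[-0.205, 0.979, 0.003], [0.979, 0.205, -0.001], [-0.002, 0.003, -1.0]]
force: [3.1, 2.5, 4.0]
opening: 0.11
grasp_force: 30.1
```

```bash
python3 rd.py
```

```text
t 42.38 yaw 101.8 pos [ 0.5446 -0.1347  0.1043] Ftool [1.8 3.5] Fz 4.0 M [ 0.345 -0.516  0.328] open 0.010 gf 30.1 q6 -37
```

Nut2 is snug too. Releasing, clearing away, and handing in.

Request:
{"name": "play_rows", "arguments": {
  "motion": [
    [[0, 0, 0, 0, 0, 0], [0, 0, 0, 0, 0, 0], [0, 0, 0, 0, 0, 0], [0, 0, -0.02, 0, 0, 0], [0, 0, -0.05, 0, 0, 0], [0, 0, -0.09, 0, 0, 0], [0, 0, -0.12, 0, 0, 0], [0, 0, -0.12, 0, 0, 0]]
  ],
  "fingers": 0.03
}}

```text
time_s: 43.05
position: [0.5461, -0.1363, 0.2291]
tcp_rot: [[-0.206, 0.979, 0.01], [0.979, 0.206, -0.005], [-0.007, 0.008, -1.0]]
force: [0.5, 0.4, 0.0]
opening: 0.345
grasp_force: 0.0
```

Request:
{"name": "play_rows", "arguments": {
  "motion": [
    [[0, 0, 0, 0, 0, 0], [0, 0, 0, 0, 0, 0], [0, 0, 0, 0, 0, 0], [0, 0, 0, 0, 0, 0]]
  ]
}}

```text
time_s: 43.38
position: [0.542, -0.1342, 0.2214]
tcp_rot: [[-0.206, 0.979, -0.004], [0.979, 0.206, 0.002], [0.003, -0.004, -1.0]]
force: [0.7, 0.3, -0.6]
opening: 0.344
grasp_force: 0.0
```

```bash
python3 rd.py; python3 -c "
from rig import bot
print(bot.hand_in())"
```

```text
t 43.38 yaw 101.9 pos [ 0.542  -0.1342  0.2214] Ftool [0.1 0.8] Fz -0.6 M [-0.084  0.029 -0.02 ] open 0.030 gf 0.0 q6 -37
the job is handed in; nothing more can be done
None
```

I handed the job in at 43.4 s: all four nuts were tightened in cross order (1–3, then 2–4) and last read 0.33–0.40 N m while turning (nut1 highest), inside the 0.22–0.5 band, with nuts 1–3 re-checked at the end (nut4 was tightened last).

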